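Take a vibration reading on the vacuum pump's drive-end bearing

TASK

Start the small vacuum pump by turning the rotary switch on its terminal box clockwise as far as it goes; then lift the vibration pen out of its charging cradle and gently hold its sprung tip on the centre of the steel measuring pad next to the pump head, the pen square to the pad and the tip pushed in about halfway. Finish there, still gripping the pen and holding it steady on the pad; do not shift the other things on the bench.

Things in the scene. Friction and masses are not known exactly. Their poses are not given: they have to be found in the camera images.
- pump: Small diaphragm vacuum pump, 120 x 280 x 170 mm (x, y, z), fixed. Origin under its middle, z up, x to its back. Motor along y, axis 78 mm high: black fan cover at -y; square crankcase and pump head at +y (y = 52 to 134 mm, top at 167 mm). Terminal box 66 x 70 mm, lid at 161 mm, on the motor at x = 14, y = -36 mm.
- switch_grip (a point): Grip point of the rotary mains switch on the lid of the pump's terminal box, on its vertical axis, 37 mm above the lid and 7 mm below the top of the bar. The black bar handle is 38 mm long and 14 mm thick, free to grip from 14 to 44 mm above the lid; at joint value 0 it lies along the pump's x axis.
- switch (a joint): Angle of the mains switch, rad: near 0 is off, it turns clockwise seen from above, end stop (on) at 1.05. Slight friction, about 0.04 N m; it stays where it is left.
- pad_head: The pad to use: flat steel disc, 24 mm across, on the bearing housing next to the pump head (pump's x = -21, y = 28, z = 136 mm), a black dot at its centre inside a dashed circle. Origin at the centre of its outer face; z points out of the face, 20 degrees from vertical towards the pump's front (-x); y is the pump's y.
- pad_fan: The same kind of pad on the other bearing housing, next to the fan cover (at the pump's y = -89 mm): not the one to use.
- cradle: Charging cradle, fixed: a foot 85 x 75 x 12 mm with an upright rectangular sleeve, 27 x 41 mm outside, open at the top at 105 mm. Origin under its middle, z up. The pen drops 50 mm into the sleeve with 1.5 mm of play on each side.
- pen: Vibration pen, 178 mm long, about 0.1 kg, upright in the cradle, tip down. Origin at the end of its tip (sprung out), z along the pen towards its top. Flat-sided black case 16 mm (x) by 30 mm (y) from 40 to 178 mm; below it a steel nose 15 mm across and the round-ended tip 8 mm across. Seated, its origin is 15 mm above the bench; its upper 88 mm stand clear.
- pen_point (a point): The very end of the pen's sprung tip, in the middle of the pen; it moves with the tip.
- pen_tip (a joint): How far the pen's tip is pushed in, m: 0 is sprung out, 0.010 is the hard stop. It takes 1 N to start and 0.4 N per mm more (3 N at halfway, 5 N at the stop).
- wrench: Bystander: steel combination wrench, 150 mm long, lying near the cradle. Leave alone.
- silencer: Bystander: brass exhaust silencer, 30 mm across, 46 mm tall, standing in front of the pump. Leave alone.
- beaker: Bystander: glass beaker, 60 mm across, 75 mm tall. Leave alone.
- solvent: Bystander: amber solvent bottle, 86 mm across, 176 mm tall, on the far side of the bench. Leave alone.
- wash_bottle: Bystander: white wash bottle with spout, 74 mm across, 192 mm tall, on the far side. Leave alone.
There are look-alikes about, which are no part of the job. There is more than one size of the pen; the one meant has the size given above. What is shaped like the cradle but green is not meant.

How it is judged:
By the outcome, as a careful person would: the job done as asked, in the order asked, and still so for the second after the job is handed in, while the arm keeps its last pose, push and grip.
It also fails if it takes over 58 s, if anything falls off the work surface, if the arm or the gripper's body presses on something with over 40 N, if the wrist force passes 120 N, or if a joint passes its speed limit or range.

ROBOT

A 6-joint arm with a two-finger parallel gripper is mounted at the origin on the work surface. World frame = base frame: x ahead of the robot, y to its left, z up, the work surface at z = 0. Lengths are in m, angles in rad, forces in N, time in s.
With the tool pointing down it reaches from about 0.25 to 0.725 m from the base axis. Payload 4 kg.
Tool frame: the origin (TCP) lies on the centre line of the jaws, within the pads' length; the fingertips stand 25 mm ahead of it and the grasp point (between the pads) lies 6 mm ahead of it; z points along the fingers, x is the direction in which the jaws open and shut, and the axes are right-handed (so a half turn about z gives the same grasp; the last joint's range is limited). The gripper opens to 85 mm and grips with 20 to 120 N. Pads are 22 mm wide; open, the fingers measure 114 mm over their backs; the gripper's body (76 mm by 85 mm) begins 54 mm behind the grasp point. The pads swing forward as they close: fully open they stand 13 mm farther back than shut.
Start: joints at [1.159, 0.241, 0.005, 1.335, 0, 1.571], TCP at [0.2, 0.458, 0.256] pointing down, gripper open.
Joint ranges: [-2.72, 2.72], [-1.05, 1.87], [-1.09, 1.28], [-1.99, 2.15], [-1.42, 1.44], [-3.14, 3.14]. Speed limits (rad/s): [2.79, 2.79, 3.14, 3.14, 3.14, 3.14].

INTERFACE

Orientations are given as a unit quaternion [x, y, z, w].
In Python, from workcell import bot, imaging, order gives the robot as it stands.
- The arm moves only by the tool carry_out, never from a script. Its argument "moves" is a list of rows, each a list of 5 numbers: the shift along the tool's x, y, z scaled (see below), then the turn about the tool's z scaled (see below), then the opening, from -1 (shut) to 1 (fully open). In form: [[tx, ty, tz, roll, hand], ...]. A call has 1 to 20 rows; each row is the pose to reach, as a shift and turn from the pose commanded when the call began, along the tool's axes at that moment; what a row does not reach only later rows make up. The controller multiplies each number of a shift by 0.1 m and each number of a turn by 90 degrees. A row lasts 1/10 s, in which the tool goes at most 50 mm and 8.59 degrees, less where a joint would pass 70% of its speed; a pose out of reach is approached as far as the arm can. A call with a number of a shift or a turn outside -1 to 1 is refused whole. A call with a gripper value outside its range is refused whole. The fingers move at their own pace and stop on an object; the grip force is fixed at half the most. Time passes only in rows, so rows that repeat a pose let the fingers close. It gives the time, the measured TCP pose, the force and the opening at its end, in the units of the state.
- bot.get_obs(): the state, without advancing time (a new reading comes with each control period).
- imaging.camera(name): name is "scene" or "top" or "wrist"; returns the picture (420x560x3 uint8, red, green, blue); there is no depth.
- imaging.camera_model(name): a dict with "fovy" (degrees; the focal length in pixels is half the picture's height over the tangent of half this angle, whatever the lens; pixels are square), "cx", "cy" (the principal point, pixels), "dist" ([k1, k2, p1, p2, k3] as OpenCV has them; the pictures are not rectified), "eye" and "rotation" of the camera in the world. Camera axes: x right, y up, looking along -z (the intrinsics and any distortion apply to the point x, -y, -z); pixel columns grow to the right and rows downward; lengths in m; the calibration is good to about 2 mm. A picture is of the moment at which its call begins: read the wrist's pose just before it. camera_model takes no time and is no camera call; for the wrist camera it gives the pose at the moment of the call.
- order.job_done(): hands the job in, once; it reports no verdict.
The state is a dict: "clock": time; "joint_pos": joint angles; "joint_vel": joint speeds; "tau": joint torques, N m; "eef_pos": TCP position; "tool_rot": TCP orientation; "ft_force": force on the tool from outside, world axes, zero at the start; "ft_torque": the same for the moment, N m; "grip_width": finger opening in m.
Only numpy, scipy, OpenCV 4.12 (cv2) and the standard library are available. Lean on these libraries where they do the work, as an engineer would, in place of code of your own. Each camera call takes 0.05 s, during which the arm holds its last target.

## Working session

There is one attempt and no reset: what is moved stays moved. The work goes in short steps, Python scripts to look and compute and a tool call to move; the robot and the scene stay as the last step left them, time stands still between calls to the robot, and variables do not carry over. Pictures are saved under pics/ and viewed, and the job is handed in when it is done.

Besides the shell and the picture viewer there is one more tool, called after ">>>" by a JSON object that holds its "method" and its "body". carry_out: Moves the arm, as the interface text tells. Its arguments: {"type":"object","properties":{"moves":{"type":"array","items":{"type":"array","items":{"type":"number","minimum":-1,"maximum":1}}}},"required":["moves"]}

```bash
ls; mkdir -p pics; cat > h.py <<'E'
import numpy as np,cv2
from workcell import bot,imaging,order
def snap(n,f):
    m=imaging.camera_model(n); im=imaging.camera(n); cv2.imwrite('pics/'+f+'.png',im[:,:,::-1]); np.save('pics/'+f+'.npy',m,allow_pickle=True); return im,m
E
python3 - <<'E'
from h import *
print(bot.get_obs())
for n in('scene','top','wrist'):
    im,m=snap(n,n+'0'); print(n,m)
E
```

```text
pics
{'clock': 0.0, 'joint_pos': array([1.15899020e+00, 2.41423926e-01, 3.69604251e-03, 1.33519109e+00,
       1.55462356e-06, 1.57080294e+00]), 'joint_vel': array([ 1.10854352e-03, -5.78835984e-04, -1.14626418e-04,  2.69661314e-03,
       -2.61347093e-05, -4.67120006e-04]), 'tau': array([-1.10687397e-03, -3.72319150e+01,  2.52406508e+01,  1.70994300e-02,
        1.55813755e-04, -5.75612859e-06]), 'eef_pos': array([0.19989613, 0.45765949, 0.25539668]), 'tool_rot': array([ 8.36740580e-01,  5.47598462e-01, -8.88474425e-04,  5.80534696e-04]), 'ft_force': array([-0.41914063,  0.02461878, -0.66946874]), 'ft_torque': array([-0.00322581,  0.01229035,  0.00290182]), 'grip_width': 0.0856680353753732}
scene {'fovy': 48.57418737218108, 'cx': 276.4827979225261, 'cy': 210.97912635231316, 'dist': array([-0.12316848,  0.        ,  0.        ,  0.        ,  0.        ]), 'eye': array([ 0.98489426, -0.48541836,  1.0366473 ]), 'rotation': array([0.27839075, 0.10545561, 0.36111882, 0.88372558])}
top {'fovy': 47.49201451419073, 'cx': 274.1564629664217, 'cy': 208.38391383926879, 'dist': array([-0.05973261,  0.        ,  0.        ,  0.        ,  0.        ]), 'eye': array([ 0.450661  , -0.01850026,  1.06785146]), 'rotation': array([-0.05728506,  0.05472531,  0.70915273, -0.70058972])}
wrist {'fovy': 59.4438272700209, 'cx': 277.63442743114956, 'cy': 204.23307558269207, 'dist': array([-0.01471083,  0.        ,  0.        ,  0.        ,  0.        ]), 'eye': array([0.13367632, 0.48826638, 0.37248702]), 'rotation': array([-0.12273471, -0.07946955,  0.54156302,  0.82784677])}
```

View pics/scene0.png

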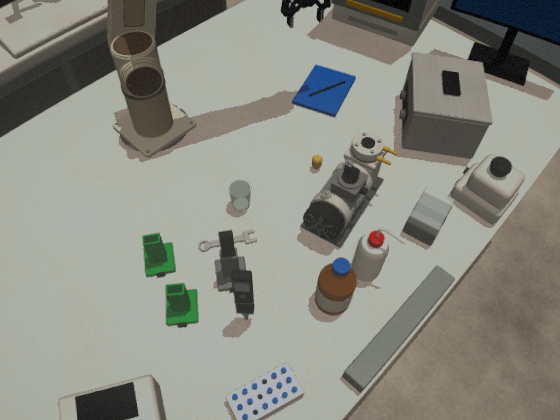

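View pics/top0.png

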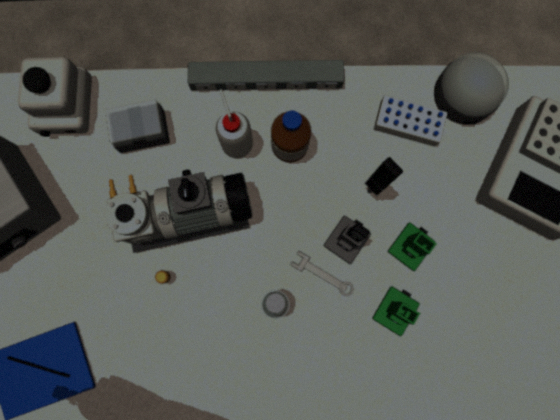

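View pics/wrist0.png

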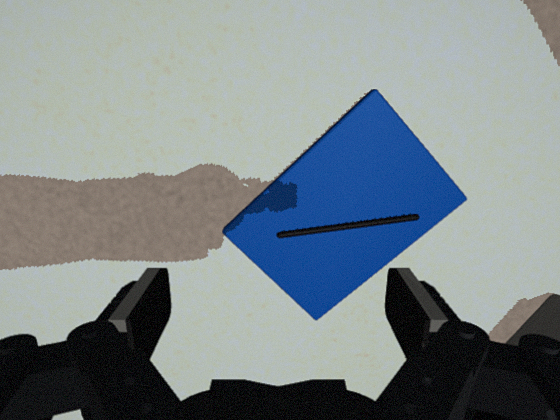

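```bash
cat >> h.py <<'E'
from scipy.spatial.transform import Rotation as R
def K(m):
    f=210/np.tan(np.radians(m['fovy'])/2); return np.array([[f,0,m['cx']],[0,f,m['cy']],[0,0,1]])
def extr(m):
    Rw=R.from_quat(m['rotation']).as_matrix()@np.diag([1,-1,-1]); return Rw.T,-Rw.T@m['eye']
def proj(m,P):
    A,t=extr(m); return cv2.projectPoints(np.atleast_2d(np.array(P,float)),cv2.Rodrigues(A)[0],t,K(m),m['dist'])[0][:,0]
def ray(m,uv):
    x=cv2.undistortPoints(np.array(uv,float).reshape(-1,1,2),K(m),m['dist'])[:,0]
    A,t=extr(m); return np.c_[x,np.ones(len(x))]@A
def onz(m,uv,z):
    d=ray(m,uv); return m['eye']+d*((z-m['eye'][2])/d[:,2])[:,None]
def load(f): return cv2.imread('pics/'+f+'.png'),np.load('pics/'+f+'.npy',allow_pickle=True).item()
def crop(f,x0,y0,x1,y1,s,o):
    im,_=load(f); c=cv2.resize(im[y0:y1,x0:x1],None,fx=s,fy=s,interpolation=cv2.INTER_CUBIC)
    c=cv2.convertScaleAbs(cv2.LUT(c,(255*(np.arange(256)/255)**.6).astype('uint8'))); cv2.imwrite('pics/'+o+'.png',c)
E
python3 - <<'E'
from h import *
crop('top0',300,140,460,260,5,'c1'); crop('scene0',130,220,290,340,5,'c2'); crop('top0',95,150,255,270,5,'c3'); crop('scene0',280,120,400,250,4.5,'c4')
E
```

```text
(no output)
```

View pics/c1.png

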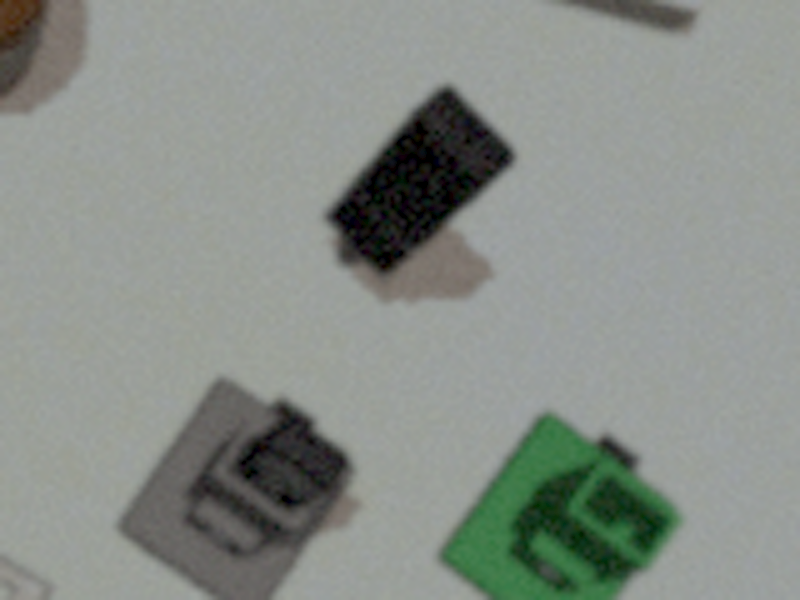

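View pics/c2.png

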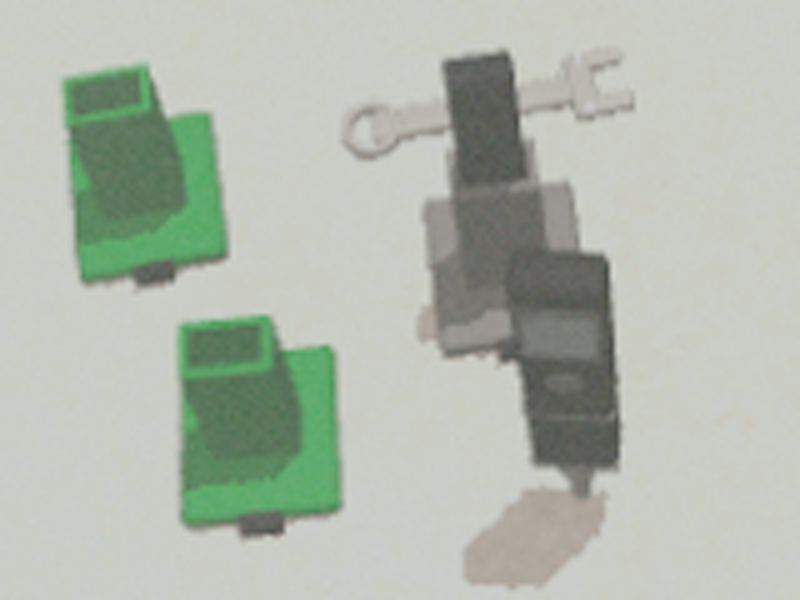

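View pics/c3.png

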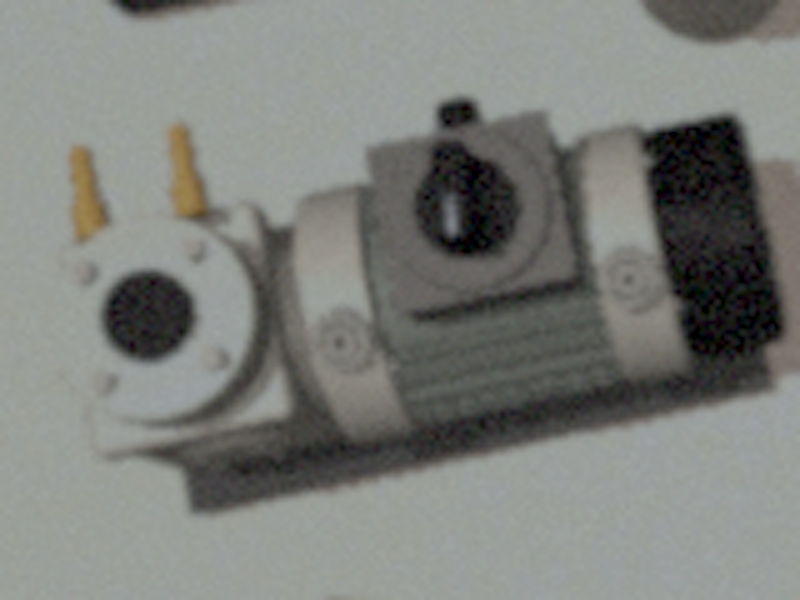

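View pics/c4.png

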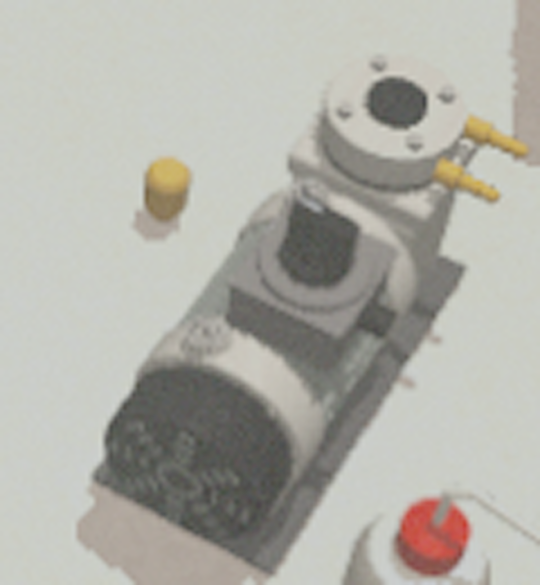

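```bash
cat > fit.py <<'E'
from h import *
from scipy.optimize import least_squares
def up(c,x0,y0,s): return (np.array(c,float)+.5)/s-.5+np.array([x0,y0])
_,mt=load('top0'); _,ms=load('scene0')
P=np.array([[-21,28,136],[-21,-89,136],[47,-1,161],[47,-71,161],[-19,-71,161],[-19,-1,161]])/1e3
ut=up([(338,343),(628,280),(367,150),(545,112),(580,275),(403,312)],95,150,5)
Ps=np.array([[-21,-89,136],[-19,-71,161],[-19,-1,161],[47,-71,161]])/1e3
us=up([(207,335),(230,290),(290,200),(328,330)],280,120,4.5)
def T(p,X): return R.from_euler('z',p[2]).apply(X)+[p[0],p[1],0]
f=lambda p:np.r_[(proj(mt,T(p,P))-ut).ravel(),(proj(ms,T(p,Ps))-us).ravel()]
r=least_squares(f,[.6,.2,0],loss='soft_l1')
print('pump',r.x,np.degrees(r.x[2])); print(f(r.x).reshape(-1,2).round(1))
p=r.x; print('switch',T(p,[[.014,-.036,.198]]),'pad',T(p,[[-.021,.028,.136]]),'padz',R.from_euler('z',p[2]).apply([-np.sin(np.radians(20)),0,np.cos(np.radians(20))]))
# cradle foot corners on z=12mm
c=up([(220,375),(120,525),(350,465)],300,140,5); print('foot',onz(mt,c,.012))
c=up([(443,60),(507,50),(520,178),(455,185)],130,220,5); print('pen top edge scene',onz(ms,c,[.193])); 
c=up([(245,470),(285,402),(352,462),(300,508)],300,140,5); print('pen top',onz(mt,c,.193))
E
python3 fit.py
```

```text
pump [0.60930328 0.18111314 0.20733869] 11.879631690970713
[[ 0.8 -0.1]
 [ 0.6 -0.2]
 [ 0.3 -0.2]
 [-0.2 -0.3]
 [-0.6 -0.3]
 [-0.7  0.1]
 [-1.  -0.9]
 [-0.7 -1.8]
 [-0.6 -0.4]
 [ 2.   1.3]]
switch [[0.63041426 0.14876617 0.198     ]] pad [[0.58298908 0.20419046 0.136     ]] padz [-0.33469483 -0.07040701  0.93969262]
foot [[ 0.6035058  -0.1708158   0.012     ]
 [ 0.53695337 -0.12418445  0.012     ]
 [ 0.56229464 -0.22742772  0.012     ]]
pen top edge scene [[ 0.53647933 -0.18516097  0.193     ]
 [ 0.55219565 -0.16242629  0.193     ]
 [ 0.60211024 -0.20118191  0.193     ]
 [ 0.58547233 -0.22237791  0.193     ]]
pen top [[ 0.54182649 -0.1527234   0.193     ]
 [ 0.56690147 -0.16846541  0.193     ]
 [ 0.5442593  -0.19239971  0.193     ]
 [ 0.52752553 -0.17249691  0.193     ]]
```

>>> {"method": "carry_out", "body": {"moves": [[-0.1,0.5,-0.2,0,1],[-0.2,1,-0.4,0,1],[-0.2,1,-0.4,0,1]]}}

```text
clock: 0.45
eef_pos: [0.2868, 0.3984, 0.2981]
tool_rot: [0.838, 0.546, 0.002, 0.0]
ft_force: [0.4, 0.6, 0.3]
grip_width: 0.085
```

>>> {"method": "carry_out", "body": {"moves": [[-0.1,0.5,0,0,1],[-0.2,1,0,0,1],[-0.2,1,0,0,1]]}}

```text
clock: 0.75
eef_pos: [0.3708, 0.3386, 0.2957]
tool_rot: [0.839, 0.545, -0.0, 0.001]
ft_force: [0.2, 0.2, -0.9]
grip_width: 0.0855
```

>>> {"method": "carry_out", "body": {"moves": [[-0.1,0.5,0,0,1],[-0.2,1,0,0,1],[-0.2,1,0,0,1]]}}

```text
clock: 1.05
eef_pos: [0.454, 0.2808, 0.2952]
tool_rot: [0.838, 0.545, -0.0, 0.001]
ft_force: [-0.8, -0.3, 0.3]
grip_width: 0.0856
```

>>> {"method": "carry_out", "body": {"moves": [[-0.1,0.5,0,0,1],[-0.2,1,0,-0.1,1],[-0.2,1,0,-0.2,1],[-0.2,1,0,-0.3,1],[-0.2,1,0,-0.39,1],[-0.2,1,0,-0.39,1]]}}

```text
clock: 1.65
eef_pos: [0.5339, 0.2258, 0.2957]
tool_rot: [0.632, 0.775, -0.0, -0.001]
ft_force: [-0.1, -0.0, 0.4]
grip_width: 0.0853
```

```bash
python3 - <<'E'
from h import *
o=bot.get_obs(); im,m=snap('wrist','w1'); crop('w1',0,0,560,420,1.4,'w1b')
sw=np.array([.63041,.14877,.205]);print(proj(m,[sw,[.58299,.20419,.136],[.60,.13,.161]]))
x=R.from_quat(o['tool_rot']).as_matrix(); print((sw-o['eef_pos'])@x, o['eef_pos'])
E
```

```text
[[133.41637259 332.83545522]
 [238.5675411  242.8877921 ]
 [133.80149356 258.03495277]]
[-0.09485462  0.0792532   0.09050884] [0.53386719 0.22577804 0.29566183]
```

View pics/w1b.png

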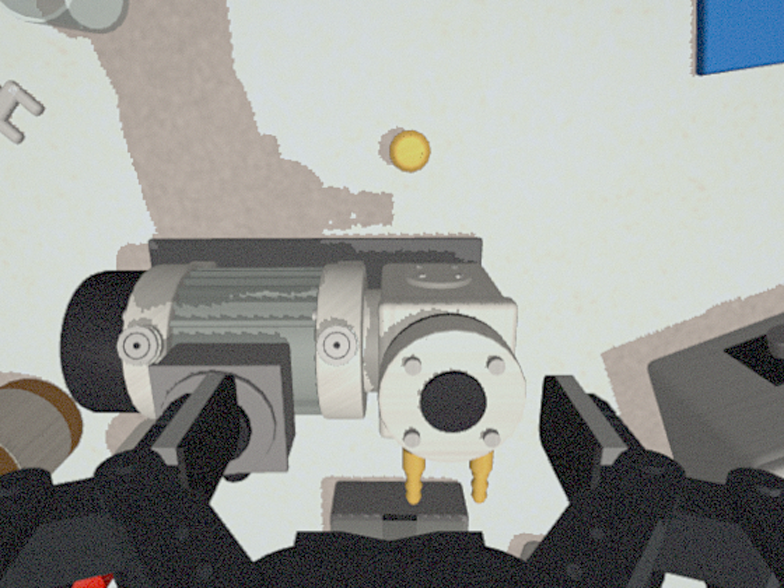

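>>> {"method": "carry_out", "body": {"moves": [[-0.4,0.3,0,0,1],[-0.8,0.6,0,0,1],[-0.95,0.79,0,0,1],[-0.95,0.79,0.2,0,1],[-0.95,0.79,0.2,0,1]]}}

```text
clock: 2.2
eef_pos: [0.63, 0.1473, 0.2728]
tool_rot: [0.634, 0.773, -0.002, -0.002]
ft_force: [-0.4, 0.5, -0.6]
grip_width: 0.0853
```

```bash
python3 - <<'E'
from h import *
o=bot.get_obs(); im,m=snap('wrist','w2'); crop('w2',0,0,560,420,1.4,'w2b')
sw=np.array([.63041,.14877,.205]);print(proj(m,[sw]))
x=R.from_quat(o['tool_rot']).as_matrix(); print((sw-o['eef_pos'])@x, o['eef_pos'])
E
```

```text
[[279.04600072 235.41049813]]
[0.00138537 0.0011079  0.06778999] [0.63001003 0.14726367 0.27279528]
```

View pics/w2b.png

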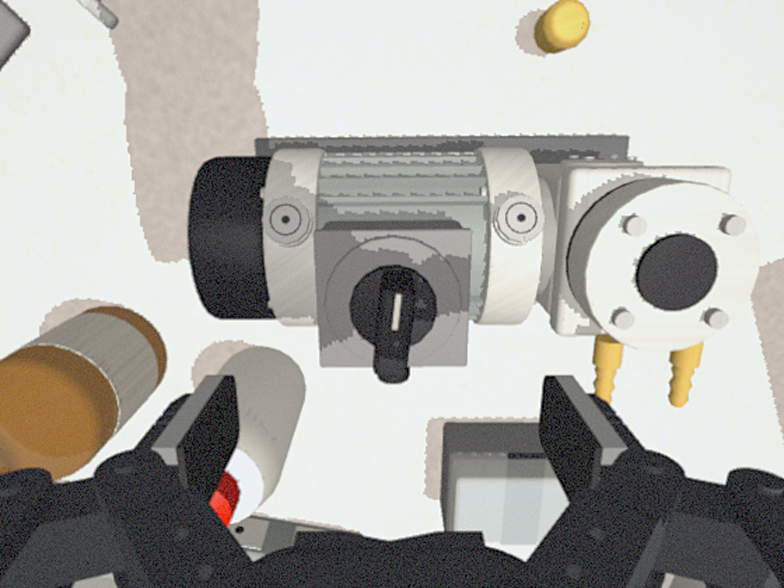

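```bash
python3 - <<'E'
from h import *
from scipy.spatial.transform import Rotation as R
_,mt=load('top0'); o=bot.get_obs();x=R.from_quat(o['tool_rot']).as_matrix()
for n,uv,z in(('cap',(233,122),.185),('spout',(224,92),.19),('solv',(291,120),.176),('bigpen',(392,164),.2),('bigpenbase',(370,191),.01)):
    P=onz(mt,[uv],z)[0]; print(n,P.round(3),((P-o['eef_pos'])@x).round(3))
E
```

```text
cap [0.762 0.061 0.185] [-0.111  0.113  0.089]
spout [0.822 0.079 0.19 ] [-0.106  0.175  0.084]
solv [ 0.768 -0.051  0.176] [-0.222  0.096  0.098]
bigpen [ 0.671 -0.238  0.2  ] [-0.386 -0.036  0.074]
bigpenbase [ 0.657 -0.233  0.01 ] [-0.378 -0.048  0.264]
```

Clear of everything. Descend over the switch and close.

>>> {"method": "carry_out", "body": {"moves": [[0.03,0.01,0.3,0,1],[0.03,0.01,0.5,0,0.6],[0.03,0.01,0.68,0,0.2],[0.03,0.01,0.68,0,-0.2],[0.03,0.01,0.68,0,-0.6],[0.03,0.01,0.68,0,-1],[0.03,0.01,0.68,0,-1],[0.03,0.01,0.68,0,-1],[0.03,0.01,0.68,0,-1],[0.03,0.01,0.68,0,-1],[0.03,0.01,0.68,0,-1],[0.03,0.01,0.68,0,-1]]}}

```text
clock: 3.45
eef_pos: [0.6326, 0.1499, 0.2106]
tool_rot: [0.633, 0.774, 0.001, 0.002]
ft_force: [1.2, -5.0, 6.4]
grip_width: 0.0127
```

```bash
python3 - <<'E'
from h import *
print(bot.get_obs()); im,m=snap('wrist','w3'); crop('w3',0,0,560,420,1.4,'w3b')
E
```

```text
{'clock': 3.45, 'joint_pos': array([ 0.23327974,  0.56227922,  0.36832101,  1.37277179, -0.00157396,
        0.03343078]), 'joint_vel': array([-0.00109121, -0.00072001,  0.00208224, -0.00064078, -0.00019674,
        0.00059454]), 'tau': array([ 3.16744275e+00, -4.83656216e+01,  2.31264031e+01,  7.16648792e-03,
        1.41493689e+00,  4.39411285e-02]), 'eef_pos': array([0.63262553, 0.1498648 , 0.21056595]), 'tool_rot': array([0.63303951, 0.77411642, 0.0011385 , 0.00185927]), 'ft_force': array([ 1.17981682, -4.99730859,  6.41482578]), 'ft_torque': array([-0.9755484 , -0.20784717,  0.08291749]), 'grip_width': 0.012689709512701128}
```

View pics/w3b.png

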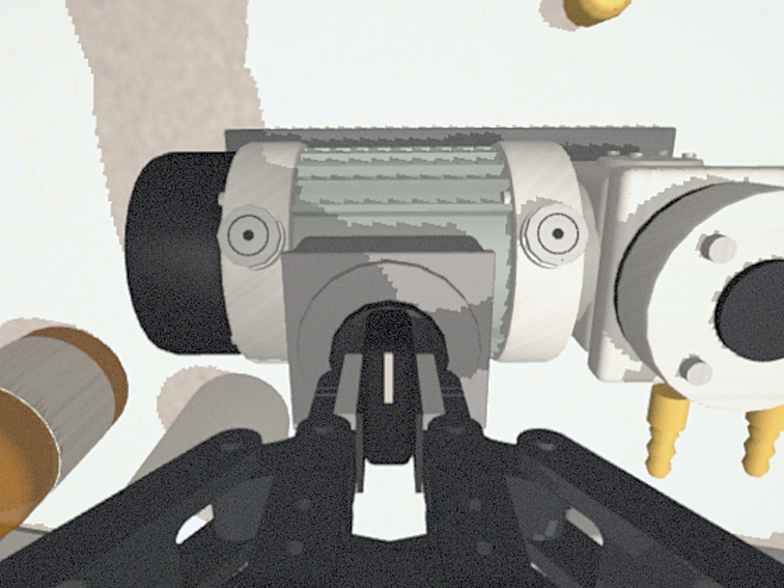

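>>> {"method": "carry_out", "body": {"moves": [[0,0,0,0.08,-1],[0,0,0,0.16,-1],[0,0,0,0.24,-1],[0,0,0,0.32,-1],[0,0,0,0.4,-1],[0,0,0,0.48,-1],[0,0,0,0.54,-1],[0,0,0,0.6,-1],[0,0,0,0.64,-1],[0,0,0,0.66,-1],[0,0,0,0.66,-1]]}}

```text
clock: 4.6
eef_pos: [0.6325, 0.1491, 0.2106]
tool_rot: [0.934, 0.358, 0.001, 0.002]
ft_force: [1.4, -5.9, 5.9]
grip_width: 0.0127
```

```bash
python3 - <<'E'
from h import *
o=bot.get_obs();print(o['ft_force'],o['ft_torque'],o['tau'],o['joint_pos'],o['eef_pos'])
q=o['tool_rot'];print(np.degrees(2*np.arctan2(q[1],q[0])))
E
```

```text
[ 1.40772846 -5.91663612  5.91305718] [-1.38479989 -0.15132105 -0.07930969] [  4.21158224 -48.05323362  23.38037968  -0.35307602   1.88329741
   0.07531343] [ 0.23272549  0.56214563  0.36805863  1.37333432 -0.00280951  1.07085593] [0.63246951 0.14910387 0.2105512 ]
41.97839130196308
```

>>> {"method": "carry_out", "body": {"moves": [[0,0,0,0.02,-1],[0,0,0,0.04,-1],[0,0,0,0.06,-1],[0,0,0,0.06,-1],[0,0,0,0.06,-1]]}}

```text
clock: 5.1
eef_pos: [0.6325, 0.1491, 0.2106]
tool_rot: [0.948, 0.317, 0.002, 0.002]
ft_force: [1.3, -7.9, 6.1]
grip_width: 0.0126
```

```bash
python3 - <<'E'
from h import *
o=bot.get_obs();print(o['ft_force'],o['ft_torque'],o['tau'],o['joint_pos'],o['eef_pos'])
q=o['tool_rot'];print(np.degrees(2*np.arctan2(q[1],q[0])))
snap('wrist','w4'); crop('w4',0,0,560,420,1.4,'w4b')
E
```

```text
[ 1.28447708 -7.90983559  6.11856446] [-1.67461047 -0.17688032  2.0825937 ] [  3.04165788 -47.92721629  23.34946275  -0.38393771   2.34609649
   2.11015083] [ 0.23328148  0.56208348  0.36805787  1.37337091 -0.00403418  1.15890522] [0.63245332 0.1491208  0.21059241]
36.965273212374335
```

View pics/w4b.png

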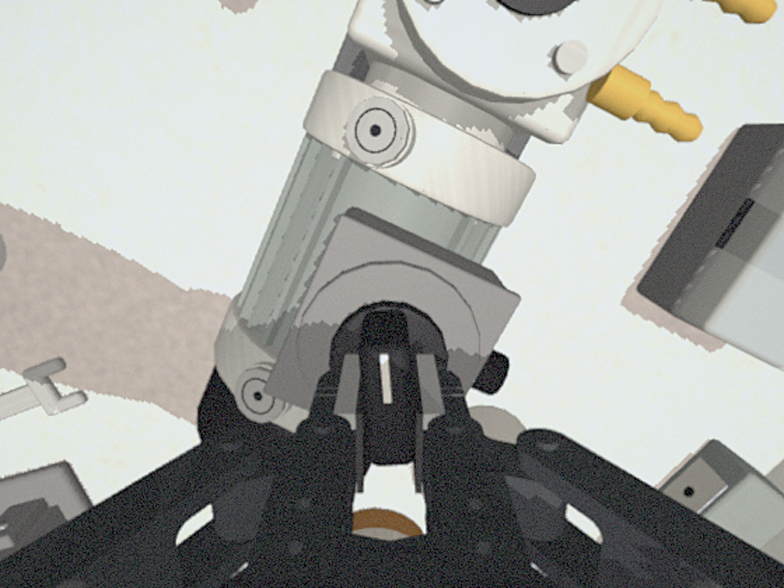

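>>> {"method": "carry_out", "body": {"moves": [[0,0,0,0.05,-0.6],[0,0,0,0.05,0],[0,0,0,0.05,0.3],[0,0,0,0.05,0.6],[0,0,0,0.05,0.8],[0,0,0,0.05,0.8],[0,0,-0.4,0.05,0.8],[0,0,-0.8,0.05,0.8],[0,0,-0.9,0.05,0.8]]}}

```text
clock: 6.05
eef_pos: [0.6329, 0.1511, 0.3039]
tool_rot: [0.961, 0.278, 0.004, 0.0]
ft_force: [0.5, -0.0, -0.2]
grip_width: 0.0769
```

```bash
python3 - <<'E'
from h import *
o=bot.get_obs();print(o['ft_force'],o['joint_pos'],o['eef_pos'])
q=o['tool_rot'];print(np.degrees(2*np.arctan2(q[1],q[0])))
im,m=snap('wrist','w5'); crop('w5',0,0,560,420,1.4,'w5b')
a=np.radians(11.88); c=np.array([.63041,.14877,.205])
for th in (60,55,50): 
  d=np.array([np.cos(a-np.radians(th)),np.sin(a-np.radians(th)),0])*.019
  print(th,proj(m,[c-d,c,c+d])*1.4)
E
```

```text
[ 0.49404328 -0.01819834 -0.18277621] [2.34211812e-01 5.46915637e-01 5.81983407e-01 1.59721466e+00
 2.01950612e-04 1.24256169e+00] [0.63292989 0.15106887 0.30387564]
32.22585774690881
60 [[368.09572564 264.35428822]
 [375.8113372  305.31627434]
 [383.16571473 344.34473569]]
55 [[364.35652256 265.14702466]
 [375.8113372  305.31627434]
 [386.73734515 343.61948573]]
50 [[360.71028504 266.25192414]
 [375.8113372  305.31627434]
 [390.23108749 342.60861791]]
```

View pics/w5b.png

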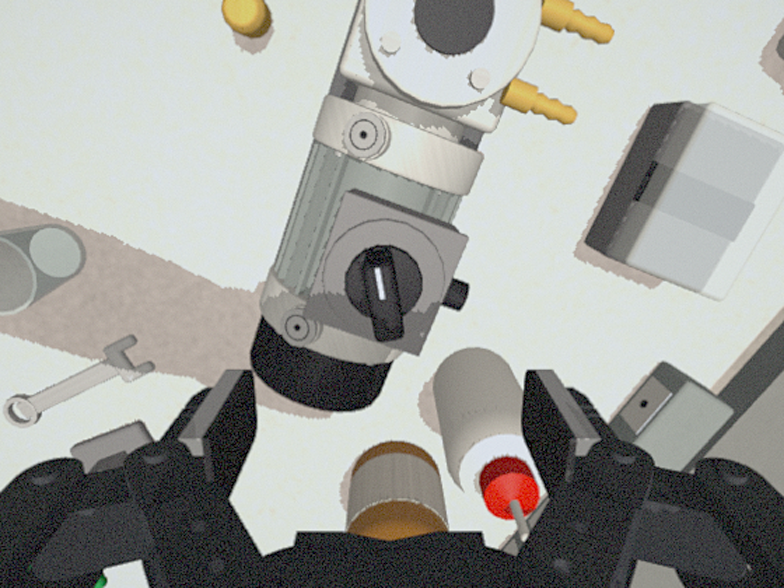

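>>> {"method": "carry_out", "body": {"moves": [[-0.3,0.3,0,0,0.3],[-0.6,0.6,0,0,0.3],[-0.83,0.74,0,0,0.3],[-0.83,0.74,0,0,0.3]]}}

```text
clock: 6.5
eef_pos: [0.599, 0.0405, 0.2974]
tool_rot: [0.961, 0.275, -0.001, 0.0]
ft_force: [0.0, 1.3, -1.0]
grip_width: 0.056
```

>>> {"method": "carry_out", "body": {"moves": [[-0.3,0.3,0,0,0.3],[-0.6,0.6,0,0,0.3],[-0.83,0.74,0,0,0.3],[-0.83,0.74,0,0,0.3]]}}

```text
clock: 6.9
eef_pos: [0.5686, -0.0654, 0.2974]
tool_rot: [0.961, 0.276, -0.001, -0.0]
ft_force: [-0.2, -0.0, 0.1]
grip_width: 0.0559
```

>>> {"method": "carry_out", "body": {"moves": [[-0.3,0.3,0,-0.09,0.3],[-0.6,0.6,0,-0.18,0.3],[-0.83,0.74,0,-0.27,0.3],[-0.83,0.74,0,-0.36,0.3],[-0.83,0.74,0,-0.45,0.3],[-0.83,0.74,0,-0.54,0.3],[-0.83,0.74,0,-0.63,0.3],[-0.83,0.74,0,-0.72,0.3],[-0.83,0.74,0,-0.81,0.3],[-0.83,0.74,0,-0.9,0.3]]}}

```text
clock: 7.9
eef_pos: [0.5397, -0.1685, 0.2973]
tool_rot: [0.547, 0.837, 0.0, -0.001]
ft_force: [-0.5, -0.2, 0.8]
grip_width: 0.0555
```

>>> {"method": "carry_out", "body": {"moves": [[0,0,0,-0.09,0.3],[0,0,0,-0.18,0.3],[0,0,0,-0.27,0.3],[0,0,0,-0.35,0.3],[0,0,0,-0.35,0.3],[0,0,0,-0.35,0.3]]}}

```text
clock: 8.5
eef_pos: [0.5394, -0.169, 0.2976]
tool_rot: [0.304, 0.953, 0.0, -0.0]
ft_force: [0.7, -0.1, -0.7]
grip_width: 0.0553
```

```bash
python3 - <<'E'
from h import *
o=bot.get_obs();print(o['ft_force'],o['joint_pos'],o['eef_pos'],o['grip_width'])
q=o['tool_rot'];print(q,np.degrees(2*np.arctan2(q[1],q[0])))
im,m=snap('wrist','w6'); crop('w6',0,0,560,420,1.4,'w6b')
E
```

```text
[ 0.65444705 -0.05407498 -0.72714314] [-3.03787524e-01  3.62470442e-01  2.79610468e-01  1.48884261e+00
  3.79383585e-04 -1.25728167e+00] [ 0.53943887 -0.16899855  0.29762562] 0.055345195663449025
[ 3.03773795e-01  9.52744058e-01  1.87485720e-04 -4.54044750e-04] 144.63118027771668
```

View pics/w6b.png

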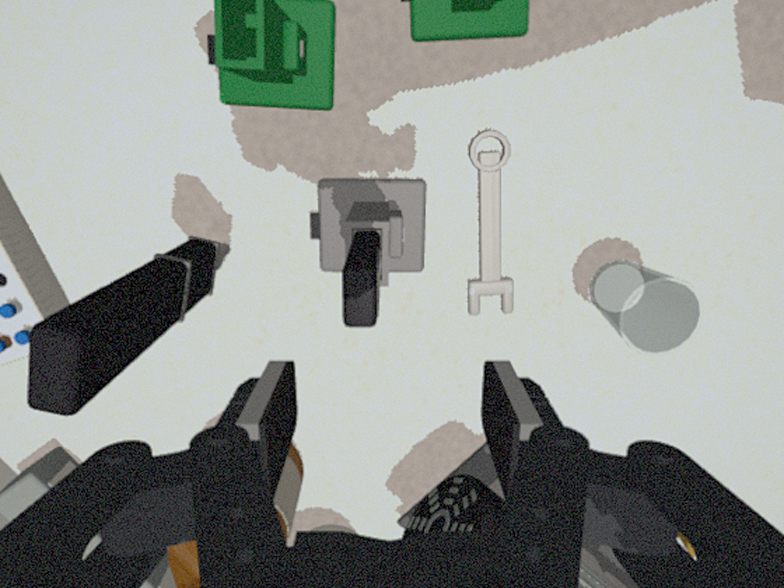

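```bash
python3 - <<'E'
from h import *
crop('w6',215,120,315,245,6,'w6c')
im=cv2.imread('pics/w6c.png'); im=cv2.LUT(im,(255*(np.arange(256)/255)**.5).astype('uint8')); cv2.imwrite('pics/w6c.png',im[:,:])
E
```

```text
(no output)
```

View pics/w6c.png

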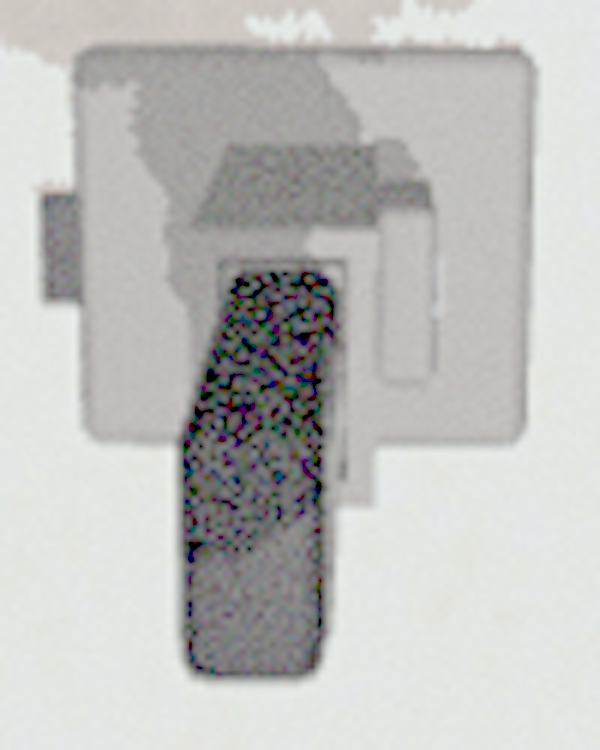

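```bash
python3 - <<'E'
from h import *
from fit import up
_,m=load('w6')
far=onz(m,up([(186,676),(324,676)],215,120,6),.193); near=onz(m,up([(240,268),(335,268)],215,120,6),.105)
near2=onz(m,up([(184,440)],215,120,6),.193)
sl=onz(m,up([(172,228),(378,226),(378,505)],215,120,6),.105); ft=onz(m,up([(80,48),(535,48),(90,440),(525,440)],215,120,6),.012)
np.set_printoptions(precision=4,suppress=True)
o=dict(eef_pos=np.array([.53944,-.169,.29763])); a=np.radians(144.63)
X=np.array([np.cos(a),np.sin(a)]);Y=np.array([np.sin(a),-np.cos(a)])
for n,P in(('far',far),('near',near),('near2',near2),('sleeve',sl),('foot',ft)):
    d=P[:,:2]-o['eef_pos'][:2]; print(n,np.c_[d@X,d@Y]*1e3)
E
```

```text
pump [0.60930328 0.18111314 0.20733869] 11.879631690970713
[[ 0.8 -0.1]
 [ 0.6 -0.2]
 [ 0.3 -0.2]
 [-0.2 -0.3]
 [-0.6 -0.3]
 [-0.7  0.1]
 [-1.  -0.9]
 [-0.7 -1.8]
 [-0.6 -0.4]
 [ 2.   1.3]]
switch [[0.63041426 0.14876617 0.198     ]] pad [[0.58298908 0.20419046 0.136     ]] padz [-0.33469483 -0.07040701  0.93969262]
foot [[ 0.6035058  -0.1708158   0.012     ]
 [ 0.53695337 -0.12418445  0.012     ]
 [ 0.56229464 -0.22742772  0.012     ]]
pen top edge scene [[ 0.53647933 -0.18516097  0.193     ]
 [ 0.55219565 -0.16242629  0.193     ]
 [ 0.60211024 -0.20118191  0.193     ]
 [ 0.58547233 -0.22237791  0.193     ]]
pen top [[ 0.54182649 -0.1527234   0.193     ]
 [ 0.56690147 -0.16846541  0.193     ]
 [ 0.5442593  -0.19239971  0.193     ]
 [ 0.52752553 -0.17249691  0.193     ]]
far [[-21.0777  13.6502]
 [ -6.257   13.6603]]
near [[-19.9743 -14.1548]
 [ -6.4917 -14.144 ]]
near2 [[-20.6082 -12.5846]]
sleeve [[-29.4703 -19.8782]
 [ -0.3858 -20.1381]
 [ -0.4093  20.9874]]
foot [[-53.7873 -36.6788]
 [ 27.8474 -36.6142]
 [-54.7538  36.1321]
 [ 27.3994  36.1946]]
```

>>> {"method": "carry_out", "body": {"moves": [[-0.14,0,0,0,0.3],[-0.14,0,0.4,0,0.3],[-0.14,0,0.7,0,0.3],[-0.14,0,0.7,0,0.3],[-0.14,0,0.7,0,0.3]]}}

```text
clock: 9.05
eef_pos: [0.5504, -0.1778, 0.2284]
tool_rot: [0.303, 0.953, 0.0, -0.001]
ft_force: [-0.1, -0.5, 0.4]
grip_width: 0.0553
```

```bash
python3 - <<'E'
from h import *
o=bot.get_obs();print(o['ft_force'],o['eef_pos'],o['grip_width'])
im,m=snap('wrist','w7'); crop('w7',0,0,560,420,1.4,'w7b')
E
```

```text
[-0.05236833 -0.45706201  0.40700141] [ 0.55036307 -0.17778824  0.22839482] 0.055306856262176234
```

View pics/w7b.png

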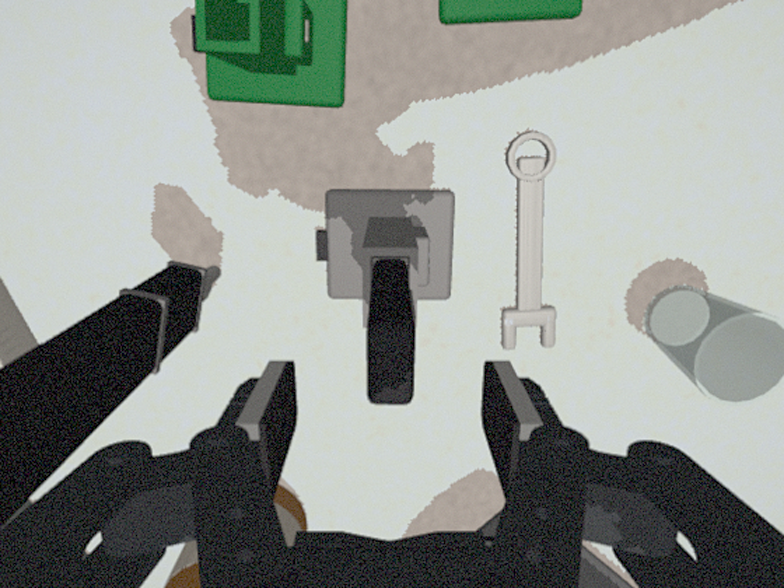

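>>> {"method": "carry_out", "body": {"moves": [[0,0,0.3,0,0.3],[0,0,0.6,0,0.3],[0,0,0.6,0,0],[0,0,0.6,0,-0.3],[0,0,0.6,0,-0.5],[0,0,0.6,0,-0.7],[0,0,0.6,0,-1],[0,0,0.6,0,-1],[0,0,0.6,0,-1],[0,0,0.6,0,-1],[0,0,0.6,0,-1]]}}

```text
clock: 10.2
eef_pos: [0.5517, -0.1782, 0.1711]
tool_rot: [0.303, 0.953, 0.0, 0.002]
ft_force: [-0.3, 0.8, 6.0]
grip_width: 0.0152
```

```bash
python3 - <<'E'
from h import *
o=bot.get_obs();print(o['ft_force'],o['ft_torque'],o['eef_pos'],o['grip_width'])
im,m=snap('wrist','w8'); crop('w8',0,0,560,420,1.4,'w8b')
E
```

```text
[-0.33198995  0.83813839  5.98323262] [ 0.3084227   0.29448471 -0.06579339] [ 0.55171248 -0.17824208  0.17105113] 0.015174819288020171
```

View pics/w8b.png

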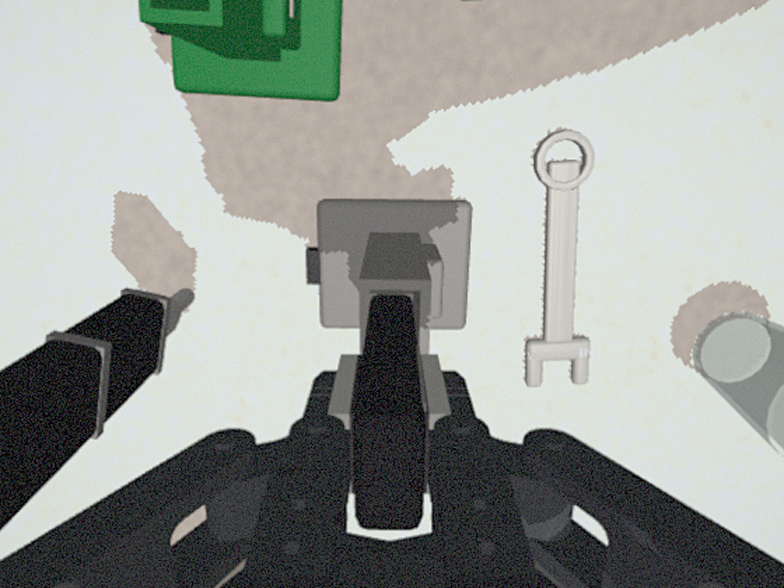

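>>> {"method": "carry_out", "body": {"moves": [[0,0,-0.2,0,-1],[0,0,-0.4,0,-1],[0,0,-0.6,0,-1],[0,0,-0.6,0,-1],[0,0,-0.6,0,-1]]}}

```text
clock: 10.75
eef_pos: [0.5508, -0.1782, 0.2287]
tool_rot: [0.303, 0.953, -0.0, 0.001]
ft_force: [-0.9, -0.2, -0.1]
grip_width: 0.0153
```

```bash
python3 - <<'E'
from h import *
o=bot.get_obs();print(o['ft_force'],o['ft_torque'],o['eef_pos'],o['grip_width'])
im,m=snap('wrist','w9'); snap('scene','s9'); crop('s9',150,140,310,300,5,'s9b'); crop('w9',150,100,410,420,2.3,'w9b')
E
```

```text
[-0.93147445 -0.23729005 -0.08443856] [ 0.03890918  0.00403362 -0.0618968 ] [ 0.55080981 -0.17817489  0.22871112] 0.015262378836350347
```

View pics/s9b.png

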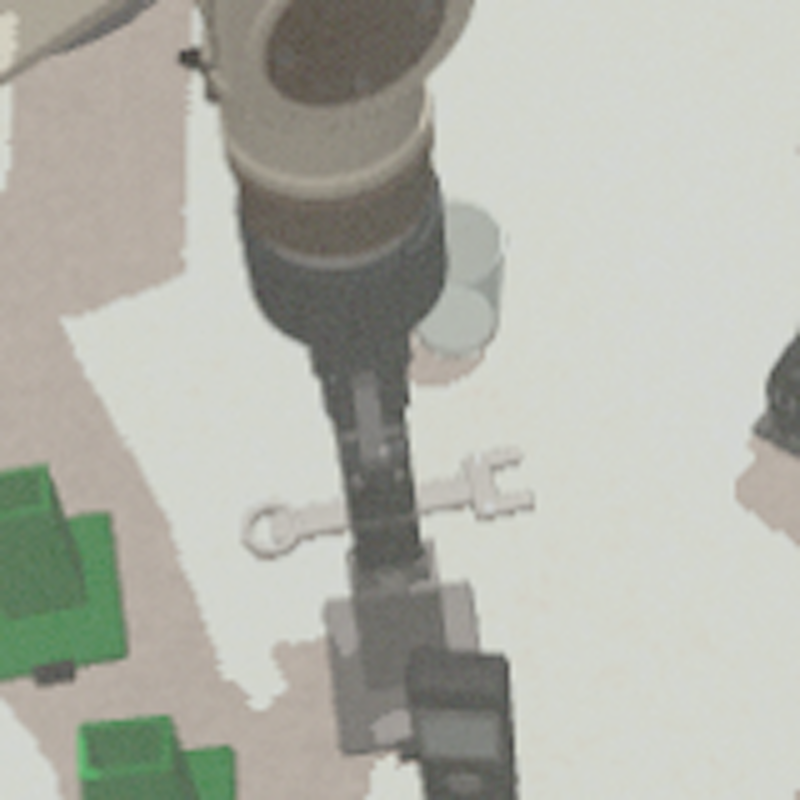

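View pics/w9b.png

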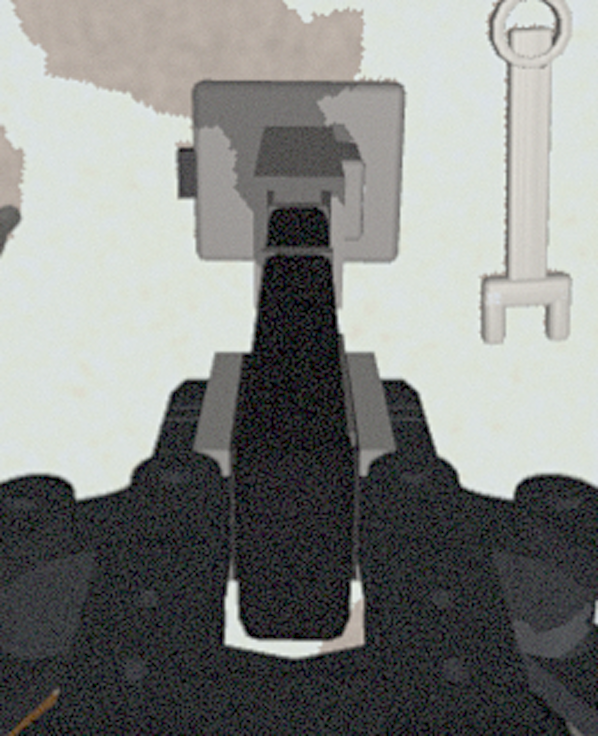

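>>> {"method": "carry_out", "body": {"moves": [[0,-0.1,0,0,-1],[0,-0.15,0,0,-1],[0,-0.2,0,0,-1],[0,-0.23,0,0,-1],[0,-0.26,0,0,-1],[0,-0.29,0,0,-1],[0,-0.32,0,0,-1],[0,-0.32,0,0,-1]]}}

```text
clock: 11.65
eef_pos: [0.532, -0.2042, 0.2283]
tool_rot: [0.303, 0.953, 0.0, 0.0]
ft_force: [1.9, 3.7, -1.6]
grip_width: 0.0154
```

```bash
python3 - <<'E'
from h import *
o=bot.get_obs();print(o['ft_force'],o['ft_torque'],o['eef_pos'],o['tool_rot'],o['grip_width'])
im,m=snap('wrist','w10'); crop('w10',150,100,410,420,2.3,'w10b')
E
```

```text
[ 1.87342226  3.68982026 -1.58515313] [ 1.3574764  -0.65556972  0.01689258] [ 0.53200071 -0.20419142  0.22834295] [3.03271048e-01 9.52904251e-01 3.74223030e-04 1.43414574e-04] 0.015441430230076821
```

View pics/w10b.png

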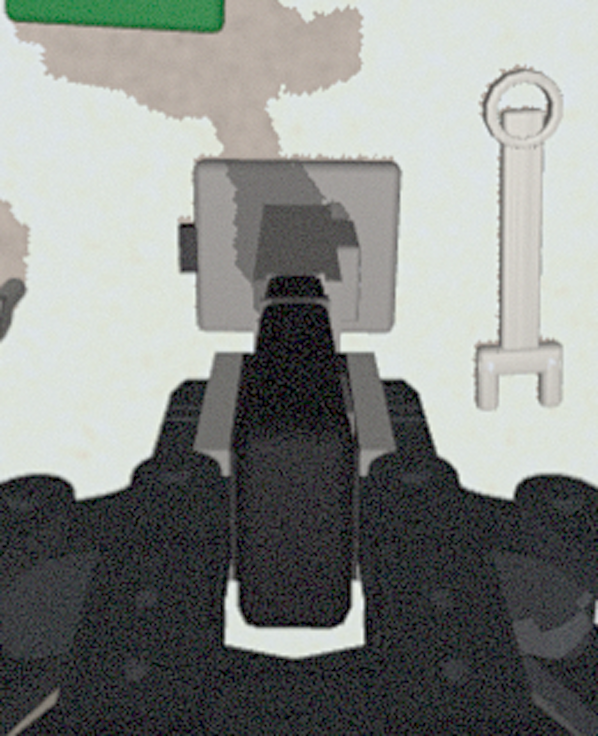

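>>> {"method": "carry_out", "body": {"moves": [[0,-0.03,0,0,-1],[0,-0.06,0,0,-1],[0,-0.09,0,0,-1],[0,-0.12,0,0,-1],[0,-0.15,0,0,-1],[0,-0.18,0,0,-1],[0,-0.2,0,0,-1],[0,-0.2,0,0,-1]]}}

```text
clock: 12.5
eef_pos: [0.5207, -0.2208, 0.2288]
tool_rot: [0.303, 0.953, -0.0, 0.001]
ft_force: [2.4, 4.0, 0.7]
grip_width: 0.0155
```

```bash
python3 - <<'E'
from h import *
o=bot.get_obs();print(o['ft_force'],o['ft_torque'],o['eef_pos'],o['tool_rot'],o['grip_width'])
im,m=snap('wrist','w11'); crop('w11',150,100,410,420,2.3,'w11b')
E
```

```text
[2.36398372 3.95756354 0.69259173] [ 1.14597123 -0.87798519  0.03191966] [ 0.52067305 -0.22081206  0.22880213] [ 3.03306668e-01  9.52892786e-01 -3.73757791e-05  6.33737967e-04] 0.015525887655741814
```

View pics/w11b.png

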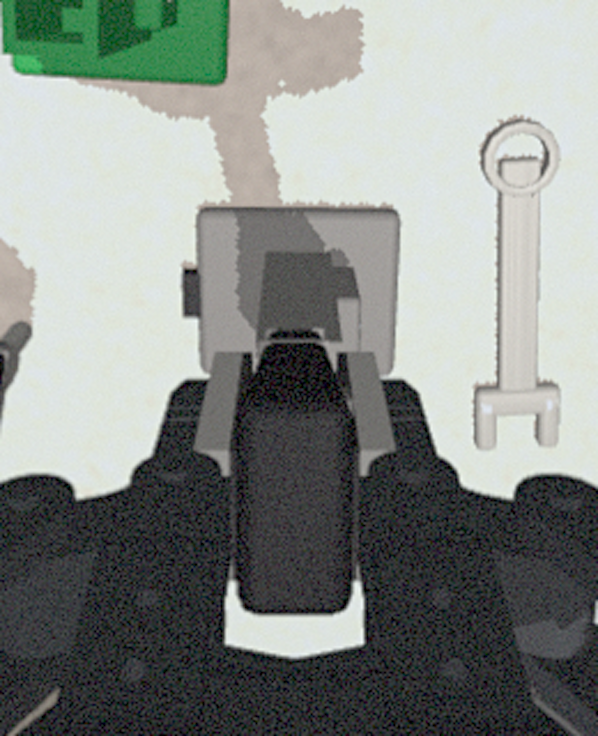

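```bash
sed -i '/^P=np/,$d' fit.py; cat > tilt.py <<'E'
from h import *
from scipy.optimize import least_squares
# relative camera pose from tool: use saved wrist model + tool pose
def penrows(m,tp,Rt,z0,y0,th):
    # pen pts in pen frame (y,z) -> tool frame: pen z along -tool z when th=0, pen y along tool y ; pivot = grasp (6mm ahead)
    pts=np.array([[0,15,178],[0,-15,178],[0,-15,40]])/1e3
    q=pts-[0,0,z0]
    c,s=np.cos(th),np.sin(th)
    # top leans to -tool y by th ; tool z down
    y=q[:,1]*c-q[:,2]*s; up=q[:,1]*s+q[:,2]*c
    T=np.c_[q[:,0],y+y0,.006-up]
    return proj(m,tp+T@Rt.T)[:,1]
E
python3 - <<'E'
from tilt import *
q=[.30327,.9529,0,.0004]; q=np.array(q)/np.linalg.norm(q); Rt=R.from_quat(q).as_matrix()
tps=dict(w9=[.55081,-.17817,.22871],w10=[.532,-.20419,.22834],w11=[.52067,-.22081,.2288])
obs=dict(w9=[638,np.nan,208],w10=[626,435,276],w11=[610,393,330])
ks=list(tps)
def f(p):
    r=[]
    for i,k in enumerate(ks):
        m=load(k)[1]; pr=penrows(m,np.array(tps[k]),Rt,p[0],p[1],p[2+i]); ob=(np.array(obs[k])+.5)/2.3-.5+100
        d=pr-ob; r+=list(d[~np.isnan(d)])
    return np.array(r)
r=least_squares(f,[.15,0,0,.1,.3]); print(r.x[:2],np.degrees(r.x[2:]),r.fun.round(1))
g=lambda t:f(np.r_[.150,t]); r=least_squares(g,[0,0,.1,.3]); print(r.x[0],np.degrees(r.x[1:]),r.fun.round(1))
E
```

```text
[0.15687708 0.00479982] [ 0.30641308 10.10359461 19.28522422] [ 0.2  0.   0.9 -4.  -1.7  1.3  2.1  1.3]
0.0017202036257443144 [ 1.65360952 10.74108663 19.46366066] [ 7.3  1.8  4.8 -6.6 -2.7  1.7 -4.1 -1.7]
```

>>> {"method": "carry_out", "body": {"moves": [[0,0.06,0,0,-1],[0,0.12,-0.1,0,-1],[0,0.12,-0.4,0,-1],[0,0.12,-0.7,0,-1],[0,0.12,-1,0,-1],[0,0.12,-1,0,-1],[0,0.12,-1,0,-1]]}}

```text
clock: 13.25
eef_pos: [0.5274, -0.2111, 0.329]
tool_rot: [0.303, 0.953, -0.001, 0.001]
ft_force: [0.3, -0.3, -1.2]
grip_width: 0.0151
```

```bash
python3 - <<'E'
from h import *
o=bot.get_obs();print(o['ft_force'],o['ft_torque'],o['eef_pos'],o['tool_rot'],o['grip_width'])
im,m=snap('wrist','w12'); crop('w12',150,100,410,420,2.3,'w12b')
im,m=snap('top','t12'); crop('t12',280,100,440,240,5,'t12b')
im,m=snap('scene','s12'); crop('s12',150,140,310,280,5,'s12b')
E
```

```text
[ 0.32231438 -0.34753278 -1.17275928] [ 0.01665544  0.01160205 -0.00937302] [ 0.52744229 -0.21105992  0.32903403] [ 3.03167587e-01  9.52936673e-01 -8.45402452e-04  6.29649834e-04] 0.015129762237646317
```

View pics/w12b.png

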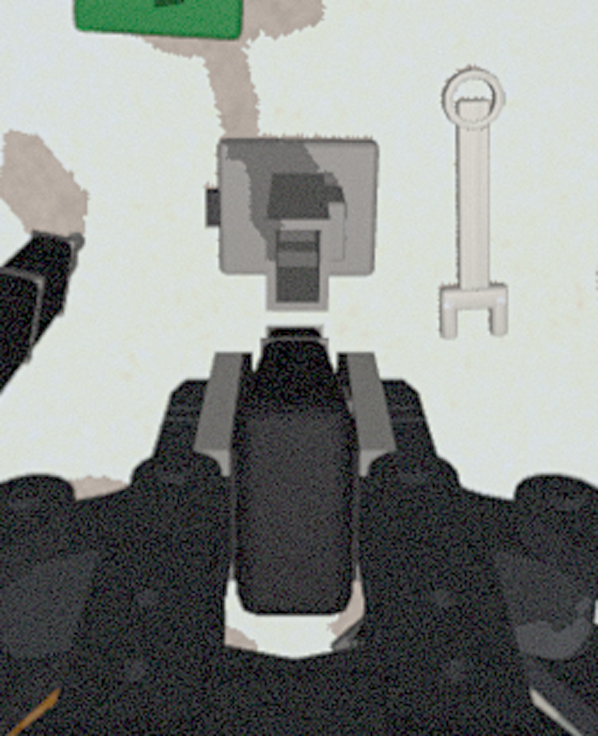

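View pics/t12b.png

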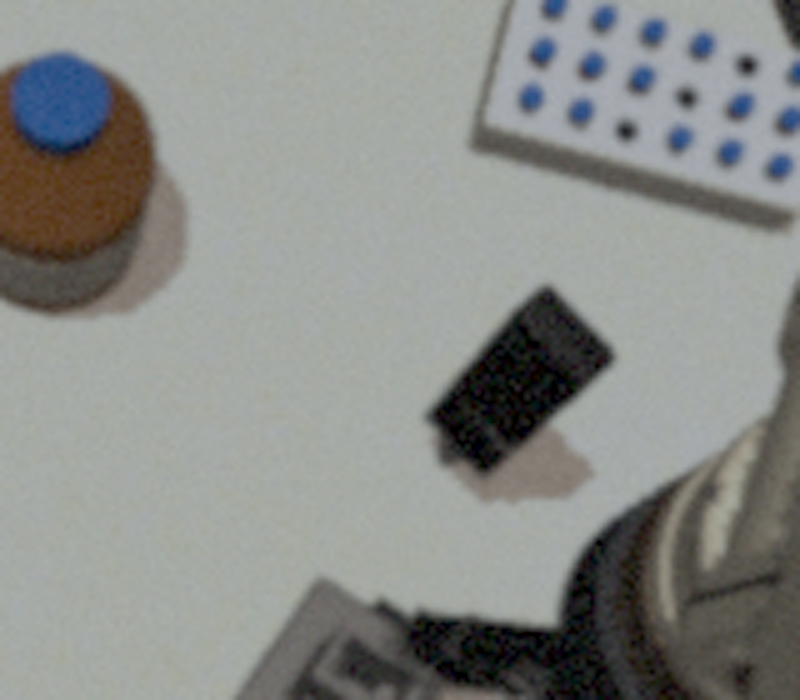

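View pics/s12b.png

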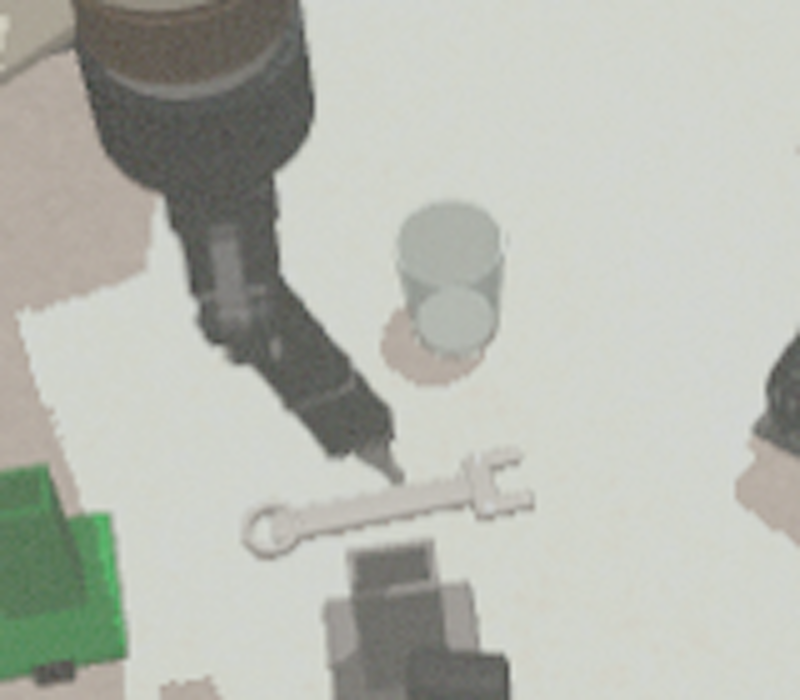

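```bash
cat > pf.py <<'E'
from tilt import *
def pen2w(tp,Rt,p,pts):
    z0,y0,th=p[:3]; x0=p[3] if len(p)>3 else 0
    q=np.atleast_2d(np.array(pts,float))/1e3-[0,0,z0]; c,s=np.cos(th),np.sin(th)
    y=q[:,1]*c-q[:,2]*s; up=q[:,1]*s+q[:,2]*c
    return tp+np.c_[q[:,0]+x0,y+y0,.006-up]@Rt.T
E
python3 - <<'E'
from pf import *
o=bot.get_obs(); tp=o['eef_pos']; Rt=R.from_quat(o['tool_rot']).as_matrix()
mw=load('w12')[1]; ms=load('s12')[1]
ow=(np.array([612,412,326])+.5)/2.3-.5+100
S=(np.array([(401,482),])+.5)/5-.5+[150,140]
def f(p):
    a=proj(mw,pen2w(tp,Rt,p,[[0,15,178],[0,-15,178],[0,-15,40]]))[:,1]-ow
    b=proj(ms,pen2w(tp,Rt,p,[[0,0,0]]))-S
    return np.r_[a/2,b.ravel()]
r=least_squares(f,[.15,0,.34,0]);print(r.x,np.degrees(r.x[2]),r.fun.round(2))
for z0 in(.148,.15,.152,.155):
    g=lambda t:f(np.r_[z0,t]); q=least_squares(g,[0,.34,0]);print(z0,q.x,np.degrees(q.x[1]),q.fun.round(2))
for P in([8,15,40],[-8,15,40],[8,-15,40],[-8,-15,40],[8,-15,60],[8,15,60],[-8,15,60],[-8,-15,60]): print(P,((proj(ms,pen2w(tp,Rt,r.x,[P]))+.5-[150,140])*5-.5).round())
E
```

```text
[0.15843282 0.00725411 0.29346101 0.00588493] 16.81407738597296 [ 0.59 -0.42 -1.24  1.41 -0.22]
0.148 [ 0.00428696  0.31850395 -0.00103423] 18.248931881632032 [ 3.14 -2.71 -0.58  0.36 -0.04]
0.15 [4.81066436e-03 3.13718803e-01 2.91683282e-04] 17.974763371405437 [ 2.62 -2.24 -0.71  0.56 -0.07]
0.152 [0.00535581 0.30893061 0.00161753] 17.700419876289242 [ 2.12 -1.79 -0.84  0.76 -0.11]
0.155 [0.00621359 0.30173319 0.00360684] 17.28803852640572 [ 1.39 -1.13 -1.03  1.06 -0.16]
[8, 15, 40] [[406. 412.]]
[-8, 15, 40] [[411. 443.]]
[8, -15, 40] [[340. 432.]]
[-8, -15, 40] [[344. 464.]]
[8, -15, 60] [[322. 410.]]
[8, 15, 60] [[389. 388.]]
[-8, 15, 60] [[394. 420.]]
[-8, -15, 60] [[327. 442.]]
```

```bash
python3 - <<'E'
from h import *
crop('s12',180,180,240,245,12,'s12c')
E
```

```text
(no output)
```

View pics/s12c.png

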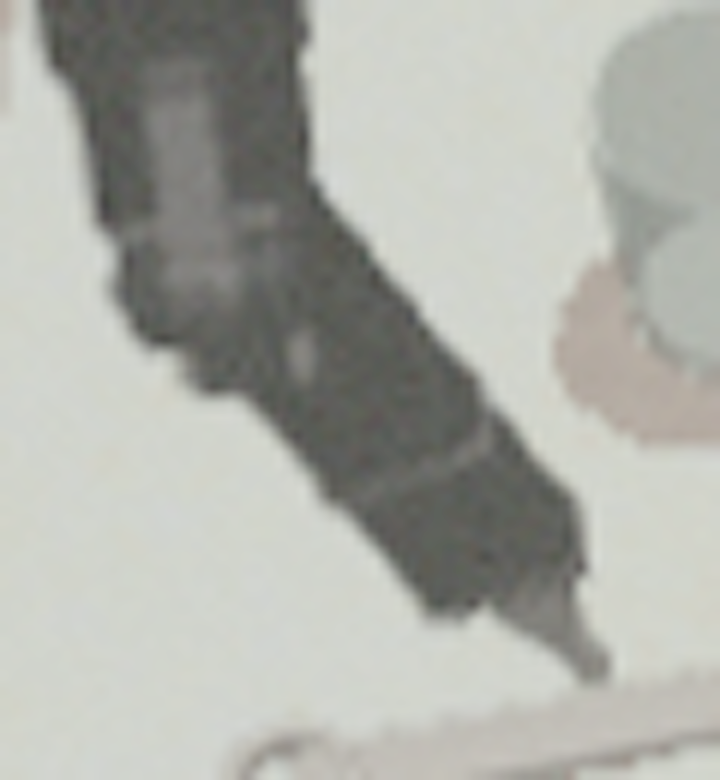

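```bash
cat > sf.py <<'E'
from pf import *
def scenefit(m,tp,Rt,pts,uv,z0=.15):
    def f(p): return (proj(m,pen2w(tp,Rt,[z0,0.004,p[0],0],pts))+p[1:3]-uv).ravel()
    r=least_squares(f,[.33,0,0],loss='soft_l1'); return r,f(r.x).reshape(-1,2)
E
python3 - <<'E'
from sf import *
o=bot.get_obs(); tp=o['eef_pos']; Rt=R.from_quat(o['tool_rot']).as_matrix(); ms=load('s12')[1]
pts=[[-8,-15,40],[8,15,40],[-8,15,40],[0,0,2]]
uv=(np.array([(428,615),(580,508),(584,575),(597,672)])+.5)/12-.5+180
r,e=scenefit(ms,tp,Rt,pts,uv); print(np.degrees(r.x[0]),r.x[1:],e.round(2))
# edge slope: y=-15 edge line x=-8: (242,390)->(428,615); y=15 silhouette (315,190)->(578,505)
for th in(15,17,18,19,20,21,23):
    P=proj(ms,pen2w(tp,Rt,[.15,.004,np.radians(th),0],[[-8,-15,90],[-8,-15,45],[8,15,110],[8,15,45]]))
    d1=P[1]-P[0];d2=P[3]-P[2]; print(th,np.degrees(np.arctan2(d1[1],d1[0])).round(1),np.degrees(np.arctan2(d2[1],d2[0])).round(1))
print(np.degrees(np.arctan2(225,186)),np.degrees(np.arctan2(315,263)))
E
```

```text
19.70777725440573 [-2.81430066 -0.20500007] [[ 0.32  1.45]
 [-0.23 -0.54]
 [ 0.43  0.24]
 [-0.53 -0.7 ]]
15 53.5 56.3
17 50.7 53.5
18 49.3 52.1
19 48.0 50.7
20 46.7 49.3
21 45.4 48.0
23 42.9 45.4
50.42059528376237 50.14079792853398
```

>>> {"method": "carry_out", "body": {"moves": [[0,0,-0.3,0,-1],[0.2,0.26,-0.3,0,-1],[0.4,0.53,-0.3,0,-1],[0.6,0.8,-0.3,0,-1]]}}

```text
clock: 13.8
eef_pos: [0.524, -0.11, 0.3569]
tool_rot: [0.304, 0.953, -0.0, -0.001]
ft_force: [1.3, -0.3, -0.6]
grip_width: 0.0154
```

>>> {"method": "carry_out", "body": {"moves": [[0.2,0.26,0,0,-1],[0.4,0.53,0,0,-1],[0.6,0.8,0,0,-1]]}}

```text
clock: 14.1
eef_pos: [0.521, -0.0096, 0.3568]
tool_rot: [0.303, 0.953, -0.001, -0.001]
ft_force: [0.5, 0.6, -1.1]
grip_width: 0.0152
```

>>> {"method": "carry_out", "body": {"moves": [[0.2,0.26,0,0,-1],[0.4,0.53,0,0,-1],[0.6,0.8,0,0,-1]]}}

```text
clock: 14.4
eef_pos: [0.5183, 0.0903, 0.3569]
tool_rot: [0.303, 0.953, -0.001, -0.001]
ft_force: [-0.2, 0.1, -0.8]
grip_width: 0.0153
```

>>> {"method": "carry_out", "body": {"moves": [[0.2,0.26,0,0.08,-1],[0.4,0.53,0,0.16,-1],[0.6,0.8,0,0.24,-1],[0.6,0.8,0,0.32,-1],[0.6,0.8,0,0.4,-1],[0.6,0.8,0,0.476,-1],[0.6,0.8,0,0.476,-1],[0.6,0.8,0,0.476,-1]]}}

```text
clock: 15.2
eef_pos: [0.516, 0.189, 0.3573]
tool_rot: [0.629, 0.777, -0.001, -0.0]
ft_force: [0.2, 0.7, -1.7]
grip_width: 0.0153
```

```bash
python3 - <<'E'
from h import *
o=bot.get_obs();print(o['clock'],o['ft_force'],o['joint_pos'],o['eef_pos'],o['tool_rot'],o['grip_width']);q=o['tool_rot'];print(np.degrees(2*np.arctan2(q[1],q[0])))
im,m=snap('wrist','w13'); crop('w13',0,0,560,420,1.4,'w13b')
im,m=snap('top','t13'); crop('t13',100,140,260,260,5,'t13b')
im,m=snap('scene','s13'); crop('s13',260,60,400,190,5.5,'s13b')
E
```

```text
15.2 [ 0.19557889  0.65628781 -1.68552712] [ 3.51110440e-01  3.30374485e-01  3.86292894e-01  1.62886140e+00
 -2.27402326e-04  1.41617244e-01] [0.51604502 0.18895335 0.35728623] [ 6.29299069e-01  7.77162478e-01 -9.79500290e-04 -4.53369338e-04] 0.01526980867701712
102.00308991955319
```

View pics/w13b.png

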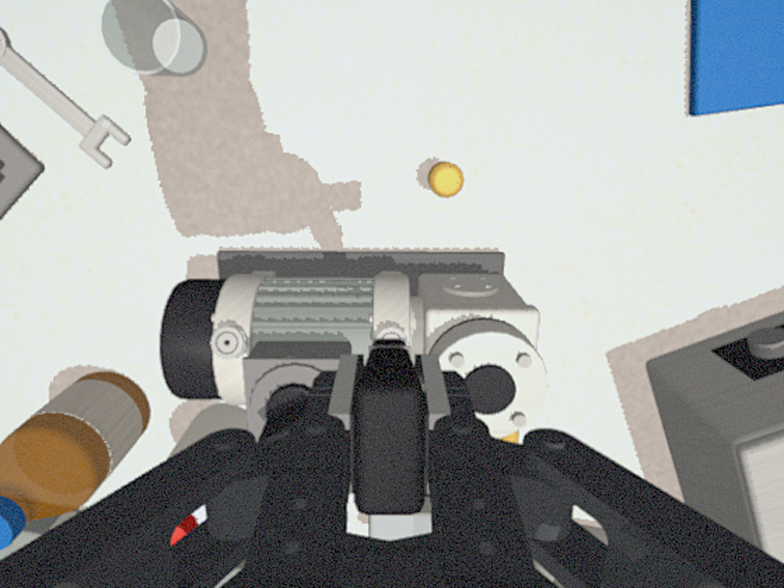

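View pics/t13b.png

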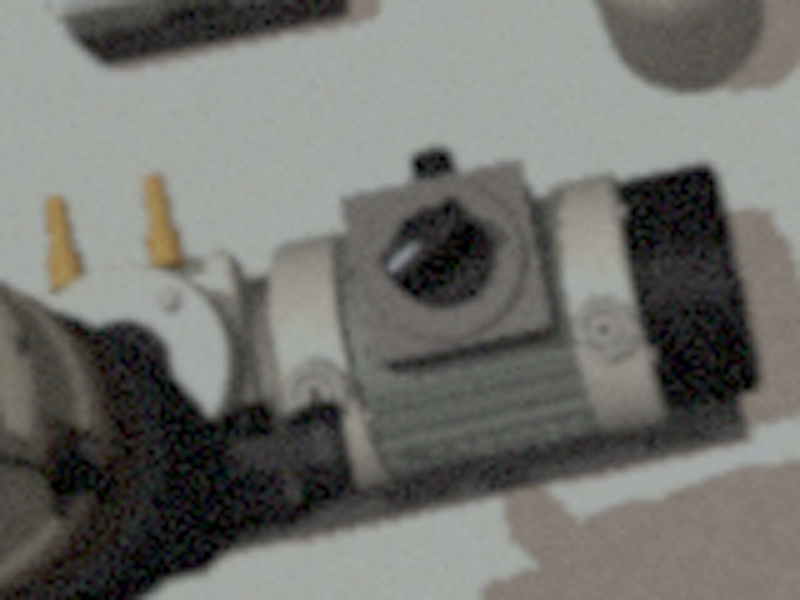

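View pics/s13b.png

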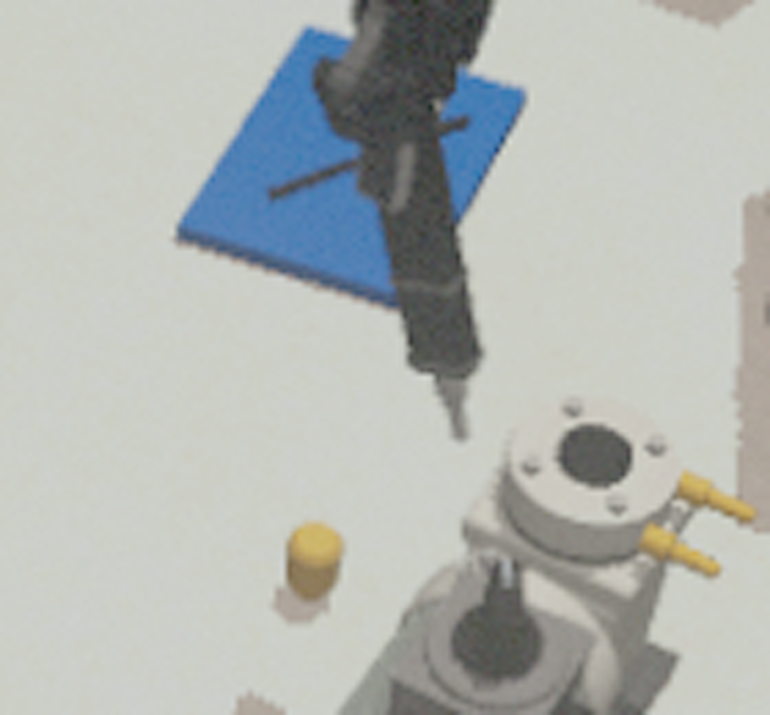

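```bash
cat > tri.py <<'E'
from h import *
from scipy.optimize import least_squares
w={'w1':(338,345),'w2':(520.5,217),'w3':(558,233),'w4':(375,130.5),'w5':(363,134)}
def f(P):
    r=[]
    for k,c in w.items(): r+=list((proj(load(k)[1],[P])[0]-((np.array(c)+.5)/1.4-.5)))
    return np.array(r)
r=least_squares(f,[.583,.204,.136]); print('pad dot by wrist',r.x,r.fun.reshape(-1,2).round(1))
E
python3 tri.py; python3 - <<'E'
from sf import *
o=bot.get_obs(); tp=o['eef_pos']; Rt=R.from_quat(o['tool_rot']).as_matrix(); ms=load('s13')[1];mt=load('t13')[1]; ms2=load('s12')[1]
tp2=np.array([.52744,-.21106,.32903]);R2=R.from_quat([3.03167587e-01,9.52936673e-01,-8.45402452e-04,6.29649834e-04]).as_matrix()
u13=(np.array([460,437])+.5)/5.5-.5+[260,60]; u12=(np.array([597,676])+.5)/12-.5+180
print('pad in scene (pred)',proj(ms,[[.583,.2042,.136]]))
def g(p):
    t,off=p[:3],p[3:]
    return np.r_[proj(ms,[tp+Rt@t+off])[0]-u13,proj(ms2,[tp2+R2@t+off])[0]-u12,off/.002,t[0]/.001,(t[2]-.147)/.003]
r=least_squares(g,[0,.053,.147,0,0,0]);print(r.x,r.fun.round(2))
E
```

```text
pad dot by wrist [0.58564326 0.20603702 0.13542052] [[-1.  -0.3]
 [ 0.4  0.1]
 [-0.2  0.1]
 [ 0.2 -0.5]
 [ 0.1  0. ]]
pad in scene (pred) [[346.68853253 162.41425953]]
[-1.37998575e-05  4.83705245e-02  1.46901473e-01 -3.77904725e-06
  1.03442138e-04  4.38649090e-05] [ 0.08  0.11 -0.11 -0.05 -0.    0.05  0.02 -0.01 -0.03]
```

>>> {"method": "carry_out", "body": {"moves": [[0.02,0.08,0.1,0,-1],[0.02,0.16,0.3,0,-1],[0.02,0.16,0.5,0,-1],[0.02,0.16,0.56,0,-1],[0.02,0.16,0.56,0,-1],[0.02,0.16,0.56,0,-1]]}}

```text
clock: 15.95
eef_pos: [0.5319, 0.1945, 0.3029]
tool_rot: [0.63, 0.776, 0.0, 0.0]
ft_force: [-0.8, -0.3, -0.5]
grip_width: 0.0155
```

```bash
python3 - <<'E'
from h import *
o=bot.get_obs();print(o['clock'],o['ft_force'],o['eef_pos'],o['tool_rot'],o['grip_width'])
im,m=snap('wrist','w14'); crop('w14',190,120,370,300,4,'w14b')
im,m=snap('top','t14'); crop('t14',130,180,200,245,11,'t14b')
im,m=snap('scene','s14'); crop('s14',310,100,380,175,10,'s14b')
E
```

```text
15.95 [-0.8399848  -0.25256071 -0.52571114] [0.53191359 0.19449621 0.30290905] [6.30192868e-01 7.76438508e-01 3.81484718e-04 2.16168186e-04] 0.015486793985882725
```

View pics/w14b.png

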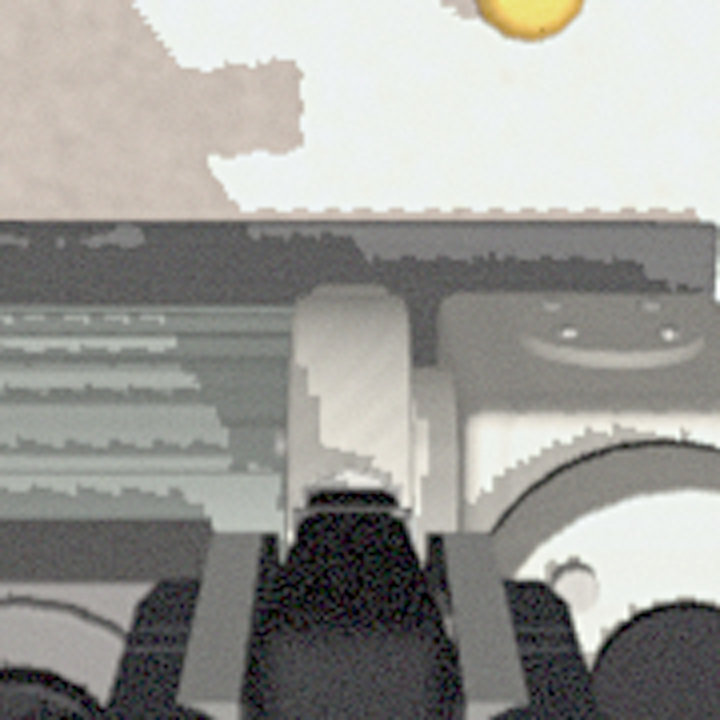

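View pics/t14b.png

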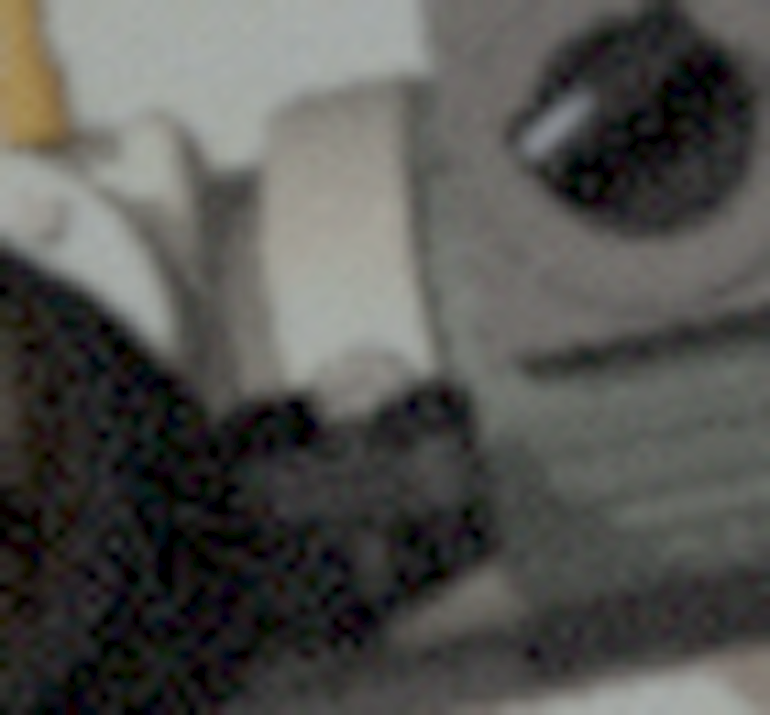

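View pics/s14b.png

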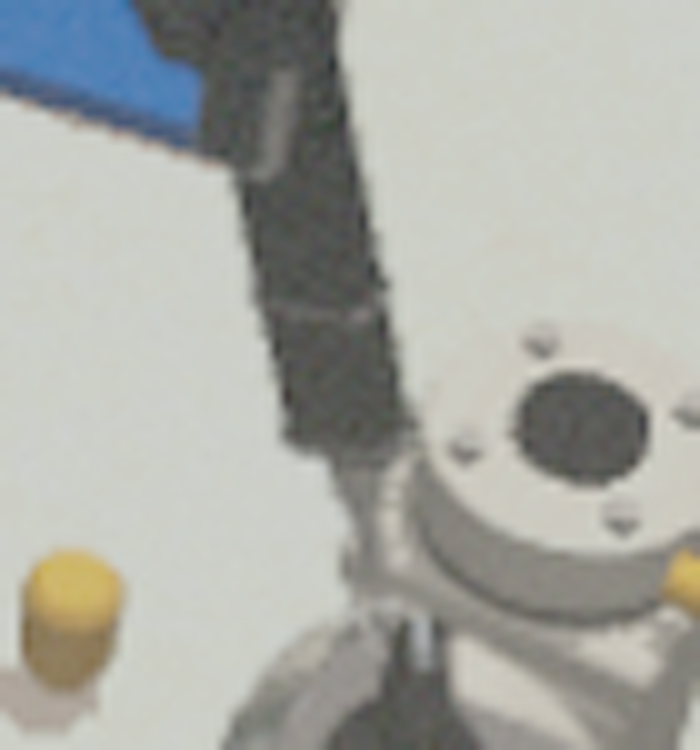

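```bash
python3 tri.py; python3 - <<'E'
from sf import *
# fan pad by wrist
w={'w1':(137,345.5),'w2':(286,218.5),'w3':(248,234.5),'w4':(257.5,395.5),'w5':(297.5,327.5)}
def f(P):
    r=[]
    for k,c in w.items(): r+=list((proj(load(k)[1],[P])[0]-((np.array(c)+.5)/1.4-.5)))
    return np.array(r)
r=least_squares(f,[.6,.09,.136]); fan=r.x; print('fan',fan,r.fun.round(1))
ms=load('scene0')[1]; mt=load('top0')[1]
u=(np.array([207,335])+.5)/4.5-.5+[280,120]; print('scene fan obs',u,'pred',proj(ms,[fan]))
dot=np.array([.58564,.20604,.13542]); print('sep',np.linalg.norm(fan-dot),np.degrees(np.arctan2(*(dot-fan)[:2])))
print('top dot pred',proj(mt,[dot,fan]),'obs',(np.array([(338,343),(628,280)])+.5)/5-.5+[95,150])
o=bot.get_obs(); tp=o['eef_pos'];Rt=R.from_quat(o['tool_rot']).as_matrix()
P=tp+Rt@[0,.0484,.147]; print('tip',P,'scene crop',(proj(load('s14')[1],[P,dot])+.5-[310,100])*10,'top crop',(proj(load('t14')[1],[P,dot])+.5-[130,180])*11)
print('tip rel dot in pad',(P-dot))
pts=[[-8,-15,40],[-8,15,40],[0,0,1]]
E
python3 -c "
from h import *
crop('s14',325,125,365,170,18,'s14c')"
```

```text
pad dot by wrist [0.58564326 0.20603702 0.13542052] [[-1.  -0.3]
 [ 0.4  0.1]
 [-0.2  0.1]
 [ 0.2 -0.5]
 [ 0.1  0. ]]
fan [0.60943928 0.09148453 0.13564238] [-0.4 -0.2 -0.3  0.3  0.2  0.2  0.2 -0.1 -0.6 -0.4]
scene fan obs [325.61111111 194.05555556] pred [[325.83994512 193.38890298]]
sep 0.11700176114780338 -11.736436956174876
top dot pred [[162.18361242 216.82032032]
 [219.90199052 204.23143248]] obs [[162.2 218.2]
 [220.2 205.6]]
tip [0.57979088 0.20467244 0.15667081] scene crop [[374.3502045  567.80335091]
 [384.09362366 632.34435697]] top crop [[337.97705828 426.37838612]
 [359.51973663 410.52352348]]
tip rel dot in pad [-0.00584912 -0.00136756  0.02125081]
```

View pics/s14c.png

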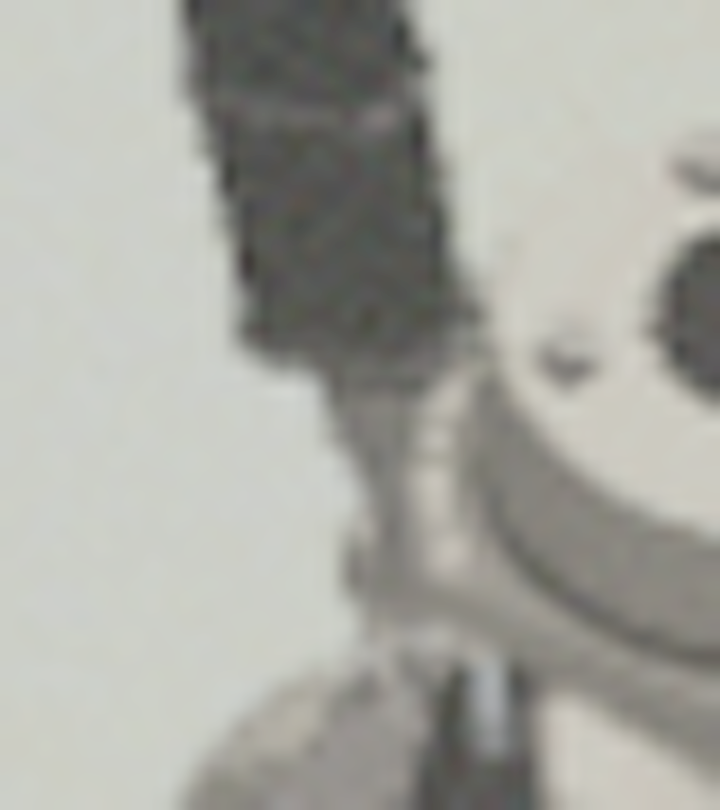

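```bash
python3 - <<'E'
from sf import *
o=bot.get_obs(); tp=o['eef_pos'];Rt=R.from_quat(o['tool_rot']).as_matrix(); m=load('s14')[1]
im,_=load('s14')
for th in(15,17,19,20,21,23):
    p=[.15,0,np.radians(th),0]
    y0=.0484-.15*np.sin(np.radians(th)); p[1]=y0
    P=(proj(m,pen2w(tp,Rt,p,[[-8,-15,42],[-8,-15,110],[-8,15,42],[-8,15,110],[8,15,42],[8,15,110],[0,0,0]]))+.5-[310,100])*10-.5
    a=lambda d:np.degrees(np.arctan2(d[0],-d[1])).round(1)
    print(th,a(P[1]-P[0]),a(P[3]-P[2]),a(P[5]-P[4]),P[[0,2,4,6]].round().tolist())
E
python3 - <<'E'
import sys; sys.path.insert(0,'.')
import os; os.chdir('.')
from h import *
im,_=load('s14'); g=cv2.GaussianBlur(cv2.cvtColor(im,cv2.COLOR_BGR2GRAY),(3,3),.7).astype(float)
for r in range(112,146,2):
    row=g[r,325:360]; t=row<95
    # subpixel crossings at half level
    L=np.interp; xs=[]
    for i in range(len(row)-1):
        if (row[i]-110)*(row[i+1]-110)<0: xs.append(round(325+i+(row[i]-110)/(row[i]-row[i+1]),2))
    print(r,xs)
E
```

```text
15 -8.6 -7.4 -7.0 [[286.0, 457.0], [394.0, 484.0], [424.0, 444.0], [372.0, 578.0]]
17 -10.7 -9.6 -9.3 [[282.0, 454.0], [389.0, 477.0], [419.0, 437.0], [373.0, 574.0]]
19 -12.9 -11.8 -11.5 [[277.0, 450.0], [385.0, 470.0], [414.0, 429.0], [373.0, 569.0]]
20 -13.9 -12.9 -12.5 [[275.0, 448.0], [382.0, 466.0], [412.0, 426.0], [374.0, 567.0]]
21 -14.9 -13.9 -13.6 [[274.0, 446.0], [380.0, 462.0], [410.0, 422.0], [374.0, 565.0]]
23 -16.9 -16.0 -15.6 [[270.0, 441.0], [375.0, 454.0], [405.0, 414.0], [375.0, 560.0]]
112 [np.float64(344.87)]
114 [np.float64(325.16), np.float64(345.35)]
116 [np.float64(330.94), np.float64(345.67)]
118 [np.float64(332.74), np.float64(346.21)]
120 [np.float64(333.27), np.float64(346.53)]
122 [np.float64(333.61), np.float64(346.81)]
124 [np.float64(334.07), np.float64(347.32)]
126 [np.float64(334.5), np.float64(347.7)]
128 [np.float64(334.71), np.float64(348.41)]
130 [np.float64(335.04), np.float64(348.35)]
132 [np.float64(335.68), np.float64(348.77)]
134 [np.float64(336.3), np.float64(349.32)]
136 [np.float64(336.69), np.float64(349.58)]
138 [np.float64(337.19), np.float64(349.8)]
140 [np.float64(337.48), np.float64(350.6)]
142 [np.float64(337.71), np.float64(351.38)]
144 [np.float64(338.43), np.float64(351.46)]
```

>>> {"method": "carry_out", "body": {"moves": [[0,0.02,0.09,0,-1],[0,0.05,0.18,0,-1],[0,0.05,0.18,0,-1],[0,0.05,0.18,0,-1]]}}

```text
clock: 16.5
eef_pos: [0.5362, 0.1953, 0.2839]
tool_rot: [0.63, 0.776, -0.001, -0.0]
ft_force: [-1.0, -0.7, 0.6]
grip_width: 0.0158
```

```bash
cat > rd.py <<'E'
from h import *
F=[];E=[]
for i in range(8):
    imaging.camera('wrist'); o=bot.get_obs(); F.append(np.r_[o['ft_force'],o['ft_torque']]); E.append(o['eef_pos'])
F=np.array(F);print(o['clock'],'F',F.mean(0).round(2),'sd',F.std(0).round(2),'eef',np.mean(E,0).round(5))
n=np.array([-.335,-.0704,.9397]);print('Fn',(F[:,:3]@n).mean().round(2),'eef.n mm',(np.mean(E,0)@n*1e3).round(2),o['tool_rot'].round(4))
E
python3 rd.py
```

```text
16.9 F [-0.83 -0.49  0.07 -0.14  0.32 -0.01] sd [0.49 0.58 0.68 0.03 0.03 0.02] eef [0.53626 0.19532 0.28435]
Fn 0.38 eef.n mm 73.81 [ 6.302e-01  7.764e-01 -1.000e-04 -0.000e+00]
```

```bash
python3 - <<'E'
from h import *
snap('scene','s15'); crop('s15',325,125,365,170,18,'s15c')
snap('wrist','w15'); crop('w15',190,160,370,300,4,'w15b')
E
```

```text
(no output)
```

View pics/s15c.png

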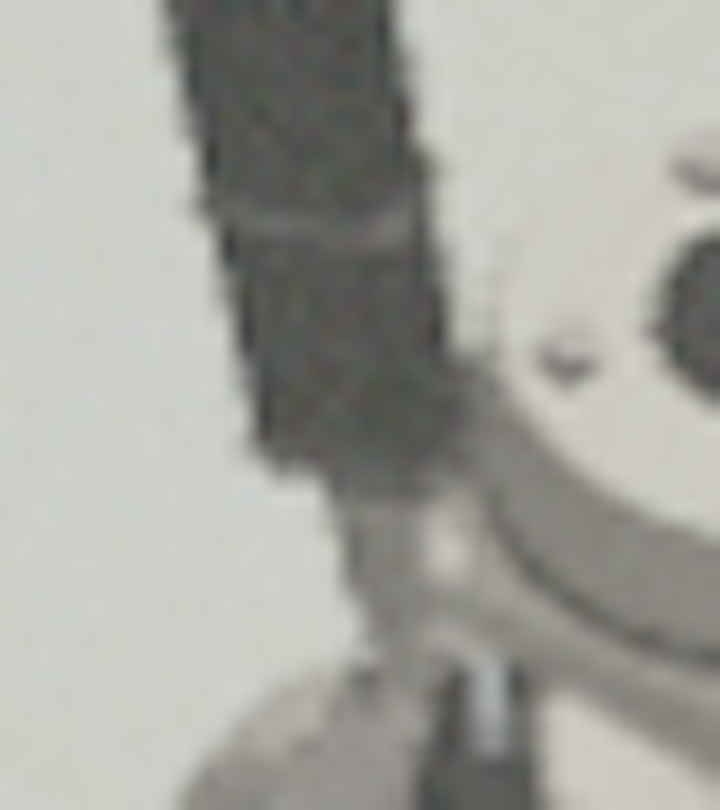

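View pics/w15b.png

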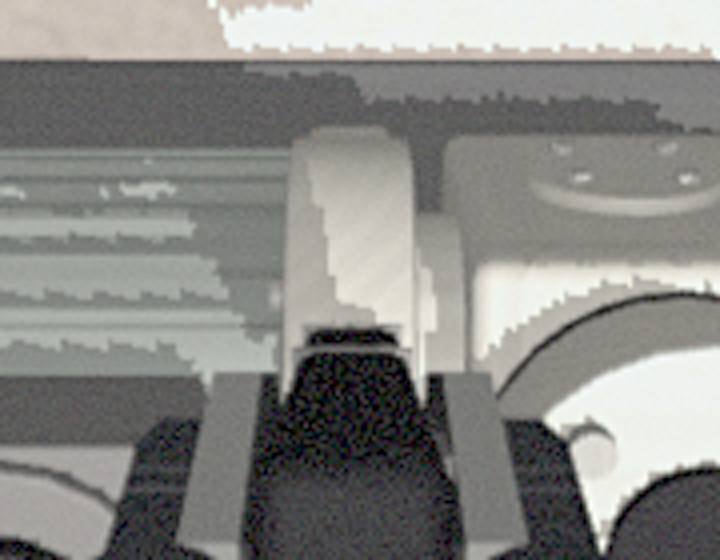

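```bash
python3 - <<'E'
from sf import *
Rq=lambda q:R.from_quat(q).as_matrix()
V=[('s12',[.52744,-.21106,.32903],[.303168,.952937,-.00085,.00063],(np.array([597,678])+.5)/12-.5+180),
('s13',[.51605,.18895,.35729],[.6293,.77716,-.00098,-.00045],(np.array([460,438])+.5)/5.5-.5+[260,60])]
for tz in(.147,.148,.149,.150,.151):
    def g(p):
        r=[]
        for k,tp,q,u in V: r+=list(proj(load(k)[1],[np.array(tp)+Rq(q)@np.r_[p[:2],tz]+p[2:]])[0]-u)
        return np.r_[np.array(r)/.3,p[2:]/.0015,p[0]/.001]
    s=least_squares(g,[0,.05,0,0,0]); print(tz,s.x.round(4),s.fun.round(2),s.cost.round(2))
E
```

```text
0.147 [-0.0001  0.0481  0.0005  0.0003  0.0001] [-0.11 -0.27 -0.05  0.3   0.3   0.18  0.09 -0.09] 0.16
0.148 [0.0001 0.0479 0.0004 0.0006 0.0004] [-0.09 -0.26 -0.12  0.42  0.25  0.39  0.3   0.07] 0.28
0.149 [0.0002 0.0477 0.0003 0.0009 0.0008] [-0.08 -0.24 -0.19  0.54  0.19  0.6   0.5   0.24] 0.55
0.15 [0.0004 0.0475 0.0002 0.0012 0.0011] [-0.06 -0.23 -0.26  0.66  0.13  0.82  0.71  0.4 ] 0.96
0.151 [0.0006 0.0473 0.0001 0.0015 0.0014] [-0.05 -0.22 -0.34  0.78  0.08  1.03  0.92  0.57] 1.5
```

>>> {"method": "carry_out", "body": {"moves": [[0,-0.01,-0.03,0,-1],[0,0.01,-0.03,0,-1],[0,0.01,-0.03,0,-1],[0,0.01,-0.03,0,-1]]}}

```text
clock: 17.4
eef_pos: [0.5377, 0.1957, 0.2873]
tool_rot: [0.63, 0.776, 0.0, 0.0]
ft_force: [-0.0, -0.5, -1.2]
grip_width: 0.0154
```

```bash
python3 rd.py
```

```text
17.8 F [-0.35 -0.26 -1.06  0.02  0.03  0.01] sd [0.49 0.43 0.49 0.02 0.03 0.03] eef [0.53748 0.19563 0.28722]
Fn -0.86 eef.n mm 76.08 [ 0.6302  0.7764 -0.     -0.    ]
```

>>> {"method": "carry_out", "body": {"moves": [[0,0.005,0.015,0,-1],[0,0.01,0.025,0,-1],[0,0.012,0.035,0,-1],[0,0.016,0.045,0,-1],[0,0.02,0.055,0,-1],[0,0.023,0.063,0,-1],[0,0.023,0.063,0,-1],[0,0.023,0.063,0,-1]]}}

```text
clock: 18.6
eef_pos: [0.5397, 0.1961, 0.2811]
tool_rot: [0.63, 0.776, 0.0, 0.0]
ft_force: [-1.8, 0.0, 2.6]
grip_width: 0.0153
```

```bash
python3 rd.py
```

```text
19.0 F [-1.06 -0.55  1.78 -0.05  0.23 -0.02] sd [0.37 0.67 0.36 0.03 0.01 0.02] eef [0.53972 0.19611 0.28108]
Fn 2.07 eef.n mm 69.52 [0.6302 0.7764 0.     0.    ]
```

```bash
python3 - <<'E'
from h import *
snap('scene','s16'); crop('s16',310,100,380,170,10,'s16c')
snap('top','t16'); crop('t16',120,160,240,250,6.5,'t16c')
snap('wrist','w16'); crop('w16',190,160,370,300,4,'w16b')
im,_=load('s16'); g=cv2.GaussianBlur(cv2.cvtColor(im,cv2.COLOR_BGR2GRAY),(3,3),.7).astype(float)
A=[]
for r in range(126,148,2):
    row=g[r,325:360]; xs=[325+i+(row[i]-110)/(row[i]-row[i+1]) for i in range(len(row)-1) if (row[i]-110)*(row[i+1]-110)<0]; A.append((r,[round(float(x),2) for x in xs]))
print(A)
E
```

```text
[(126, [334.52, 347.67]), (128, [334.81]), (130, [335.36, 348.4]), (132, [335.7, 348.71]), (134, [336.29, 349.31]), (136, [336.45, 349.78]), (138, [336.82, 349.72]), (140, [337.52, 350.45]), (142, [337.9, 351.23]), (144, [338.38, 351.89]), (146, [338.75, 352.6])]
```

View pics/s16c.png

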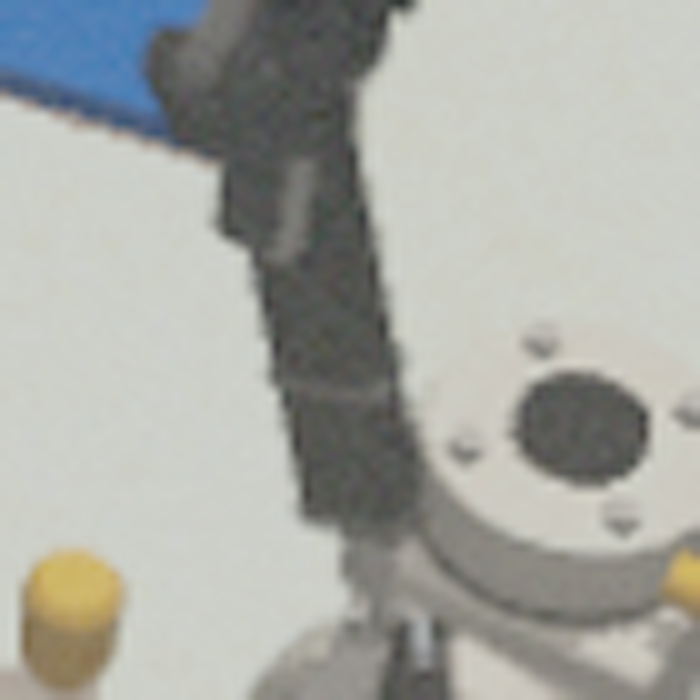

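View pics/t16c.png

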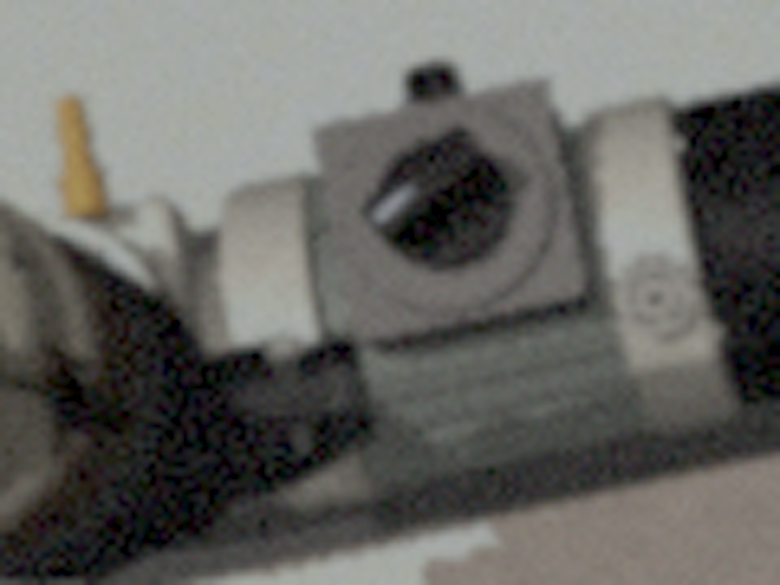

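View pics/w16b.png

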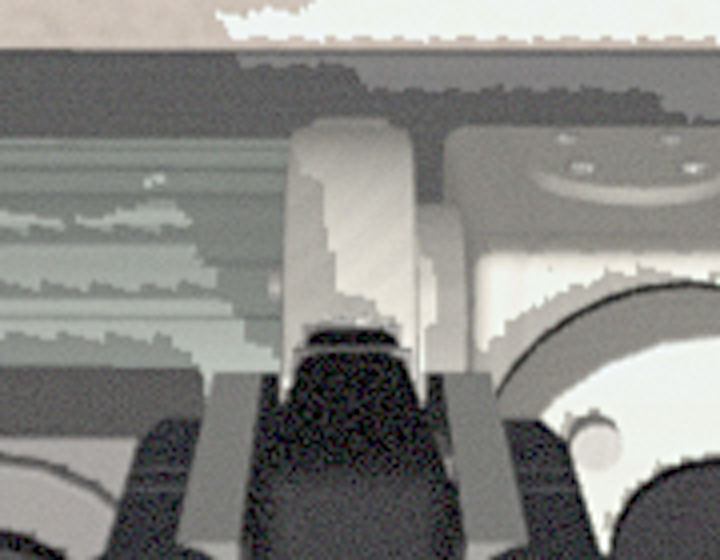

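```bash
python3 - <<'E'
from h import *
print(order.job_done()); o=bot.get_obs(); print(o['clock'],o['ft_force'],o['eef_pos'])
E
```

```text
the job is handed in; nothing more can be done
None
the job is handed in; nothing more can be done
```

The pump switch is at its on stop and the pen is held on `pad_head`, about half pushed in. I handed the job in at about 19 s of the 58 s allowed; no verdict came back.

**What I did**
- **Switch:** I gripped the bar and turned it clockwise until the torque rose to about 2 N m at the end stop. Later pictures show it still at about 60°.
- **Pen:** I took the pen from the grey cradle, leaving the larger look-alike pen and the green cradles alone. The arm can only turn about the vertical, so I tipped the pen in the grip by easing its nose against the cradle's rim, with about 4.5 N. I then carried it to the pad.

**Last checks**
- **Push:** contact force was about 2.9 N and the tip was pushed in about 4.9 mm, measured from first contact.
- **Position:** the tip was estimated within about 1 mm of the pad's centre. This comes from the arm's pose and camera fits, good to roughly 1.5 mm, because the case hid the contact point from every camera.
- **Squareness:** estimates of the pen's tilt ran from 17° to 19.7°, and I judged it to be about 19°, against the pad's 20°.
- **Disagreements:** the top and wrist cameras placed the pad about 3 mm apart; I used the wrist's figure, which matched the 117 mm between the two pads. First contact came about 2.5 mm sooner than expected, so I lifted off, shifted the tip 2 mm and pressed again.

I saw nothing shifted in the pictures I took.

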